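Hang the recipe card on the rail and hold the bag clip open around its edge

TASK

Hang the white recipe card holder over the wooden rail, sitting level on it with its wide leaf on the robot's side and that leaf's side edge sticking out a little (a centimetre or two) past the rail's free end, and let go of it. Then take the steel bag clip by its handles, squeeze it wide open and hold it gaping around that overhanging upright edge, a bit below the rail, with the edge well inside the open jaws and the clip not pressing on the card, so that I can slip a paper recipe in. Finish like that, still holding the clip open in the air; leave the other things alone.

Things in the scene. Friction and masses are not known exactly. Their poses are not given: they have to be found in the camera images.
- rail: fixed wooden rail: level bar 16 mm wide (x), 20 mm high, top 125 mm above the shelf; one end free, the other on a 30 mm square post with a 90 x 100 mm foot. Origin on the shelf straight below the free end; the bar runs from there along +y, post centre at y = 240 mm (foot y 190 to 290). Its -x side faces the robot.
- rail_end (a point): middle of the top edge of the rail's free end, 125 mm above the shelf; axes as the rail's
- card: rigid white plastic card holder, 80 g: upside-down U standing on two leaves 80 mm high. Wide leaf at x -15 to -12 mm (robot side), 100 mm wide (y); narrow leaf at x 12 to 16, 50 mm wide, centred; 3 mm thick bridge on top, 50 mm wide (y). 24 mm gap, 31 mm thick outside: grip across both leaves below the bridge. Origin mid gap at foot level. Hung, its foot is 45 mm above the shelf; balanced.
- card_edge (a point): point on the upright side edge (-y side) of the wide leaf, 30 mm above the leaf's foot, in the middle of its 3 mm thickness; the edge nearest the rail's free end once hung. Axes as the card's
- clip: steel spring bag clip like a clothes peg, 70 g, lying on its side, 24 mm high (hinge axis z upright). Origin: hinge, at the underside; axes of the first lever. Jaws reach 50 mm along +x, 5 mm thick each, meeting on y = 0 when shut. Handles reach 44 mm along -x, 45 mm over the outsides at the tail when shut, parallel and 22 mm over when fully squeezed. First lever on the +y side, second on -y.
- clip_lever (a joint): opening angle between the clip's levers: 0 shut, 0.5 rad fully open (stop; tips 25 mm apart). Squeezing 32 mm behind the hinge takes about 4 N to start, 13 N to open fully; the spring shuts it when let go. Squeezed evenly each lever turns half, so the mouth stays centred on the shut clip's x axis
- jaw_tip_a (a point): inner face of the first lever's jaw at its tip, mid height (12 mm above the clip's underside); axes of that lever (jaw along x)
- jaw_tip_b (a point): inner face of the second lever's jaw at its tip, mid height; axes of that lever (jaw along x; the opposite jaw towards +y)
- caddy: bystander: fixed steel caddy 160 x 220 x 90 mm high, hinged lid propped open on its far side from the work. Origin under its centre
- mortar: bystander: cast aluminium mortar, 90 mm across, 85 mm high, its pestle leaning in it to 138 mm height. Origin under its centre
- tub: bystander: clear plastic tub with white snap lid, 126 x 96 x 65 mm high. Origin under its centre
- spoon: bystander: wooden masala spoon lying on the shelf
There are look-alikes about, which are no part of the job. What is meant by the clip is not blue or red, and is the smaller of those in its own colour.

How it is judged:
By the outcome, as a careful person would: the job done as asked, in the order asked, and still so for the second after the job is handed in, while the arm keeps its last pose, push and grip.
It also fails if it takes over 48 s, if anything falls off the work surface, if the arm or the gripper's body presses on something with over 40 N, if the wrist force passes 120 N, or if a joint passes its speed limit or range.

ROBOT

A 6-joint arm with a two-finger parallel gripper is mounted at the origin on the work surface. World frame = base frame: x ahead of the robot, y to its left, z up, the work surface at z = 0. Lengths are in m, angles in rad, forces in N, time in s.
With the tool pointing down it reaches from about 0.25 to 0.775 m from the base axis. Payload 4 kg.
Tool frame: the origin (TCP) lies midway between the tips of the shut fingers; the grasp point (between the pads) lies 19 mm behind it (arm.grasp_offset is the distance from the TCP to the grasp point, in m); x points along the fingers, y is the direction in which the jaws open and shut, and the axes are right-handed (so a half turn about x gives the same grasp; the last joint's range is limited). The gripper opens to 85 mm and grips with 20 to 120 N. Pads are 22 mm wide; open, the fingers measure 114 mm over their backs; the gripper's body (76 mm by 85 mm) begins 54 mm behind the grasp point. The pads swing forward as they close: fully open they stand 13 mm farther back than shut.
Start: joints at [-1.364, 0.087, 1.371, -0, 1.684, -0.103], TCP at [0.168, -0.524, 0.231] pointing down, gripper open.
Joint ranges: [-3.1, 3.1], [-0.76, 2.03], [0.27, 2.55], [-1.08, 4.22], [0.17, 2.65], [-2.57, 2.57]. Speed limits (rad/s): [2.79, 2.79, 3.14, 3.14, 3.14, 3.14].

INTERFACE

Orientations are given as a unit quaternion [w, x, y, z].
In Python, from cell import arm gives the robot as it stands. The module is installed in compiled form; this text tells all that it offers.
- The arm moves only by the shell command python3 -m creep 'ROWS' [FORCE]. ROWS is JSON, one flat list of numbers, 7 for each row, row after row: the shift along the tool's x, y, z in cm, then the turn, a rotation vector about the tool's x, y, z in degrees, then the closure, from 0 (fully open) to 1 (shut). A call has 1 to 20 rows; each row shifts and turns the commanded pose from where the row before left it, along the tool's axes as they then stand; what a row does not reach is not made up. A row lasts 1/8 s, in which the tool goes at most 62.5 mm and 10.7 degrees, less where a joint would pass 70% of its speed; a pose out of reach is approached as far as the arm can. A call with a gripper value outside its range is refused whole. The fingers move at their own pace and stop on an object; FORCE is the grip in N (left out, the last holds). Time passes only in rows, so rows that do not move let the fingers close. It gives the time, the measured TCP pose, the force and the opening at its end, in the units of the state.
- arm.read_state(): the state, without advancing time (a new reading comes with each control period).
- arm.capture(name): name is "scene" or "top"; returns a dict with "image" (420x560x3 uint8, red, green, blue), "fx", "fy", "cx", "cy" (pixels), "k1" (the pictures are not rectified: a ray, as slopes to the right and down, at radius r is drawn at 1 + k1 r^2 times it, then the intrinsics apply), "R" (3x3) and "t" (3): a world point X has camera coordinates R X + t. Camera axes: x right, y down, z forward; pixel columns grow to the right and rows downward; lengths in m; the calibration is good to about 2 mm. A picture is of the moment at which its call begins. There is no depth.
- arm.finish_job(): hands the job in, once; it reports no verdict.
The state is a dict: "time": time; "qpos": joint angles; "joint_velocities": joint speeds; "tau": joint torques, N m; "tcp_pos": TCP position; "orientation": TCP orientation; "ft_force": force on the tool from outside, world axes, zero at the start; "moment": the same for the moment, N m; "grip_width": opening from 0.0 (shut) to 1.0 (fully open).
Only numpy, scipy, OpenCV 4.12 (cv2) and the standard library are available. Lean on these libraries where they do the work, as an engineer would, in place of code of your own. Each camera call takes 0.05 s, during which the arm holds its last target.

## Working session

There is one attempt and no reset: what is moved stays moved. The work goes in short steps, Python scripts to look and compute and a shell command to move; the robot and the scene stay as the last step left them, time stands still between calls to the robot, and variables do not carry over. Pictures are saved under pics/ and viewed, and the job is handed in when it is done.

```bash
mkdir -p pics; ls; cat > h.py <<'E'
import numpy as np, cv2
from cell import arm
def cap(n,fn=None):
    c=arm.capture(n)
    if fn: cv2.imwrite('pics/'+fn,c['image'][:,:,::-1])
    return c
E
python3 - <<'E'
from h import *
import pickle
s=arm.read_state();print(s)
for n in('scene','top'):
    c=cap(n,n+'0.png');pickle.dump(c,open(n+'0.pkl','wb'));print({k:v for k,v in c.items() if k!='image'})
E
```

```text
pics
{'time': 0.0, 'qpos': array([-1.36410507e+00,  8.79333213e-02,  1.37230028e+00,  2.69043128e-05,
        1.68363219e+00, -1.03079041e-01]), 'joint_velocities': array([2.15661676e-03, 2.00342372e-04, 1.78912885e-04, 4.91713754e-04,
       8.53802283e-06, 1.67761828e-04]), 'tau': array([ 3.69237623e-04, -3.51862013e+01, -3.13270891e+01, -1.39217150e-04,
        1.06737172e-02, -4.95705407e-06]), 'tcp_pos': array([ 0.1675687 , -0.5233016 ,  0.23012766]), 'orientation': array([-0.10828087, -0.6986094 , -0.10988704,  0.69867375]), 'ft_force': array([-0.00659006,  0.34781821, -0.42940883]), 'moment': array([-0.02916513,  0.04767282, -0.02891458]), 'grip_width': 0.9985124056467025}
{'fx': 509.4667438954679, 'fy': 509.4667438954679, 'cx': 282.45998567745596, 'cy': 205.38030777867954, 'k1': -0.03192449233616476, 'R': array([[ 0.52593235,  0.85051414,  0.00456601],
       [ 0.60583435, -0.37085098, -0.70387093],
       [-0.59695888,  0.37295474, -0.71031321]]), 't': array([-0.25047745, -0.25606715,  1.66389483])}
{'fx': 449.70938429254556, 'fy': 449.70938429254556, 'cx': 275.1316099324317, 'cy': 205.1119636700925, 'k1': -0.06440583319727862, 'R': array([[ 0.02511992, -0.99957033,  0.01510419],
       [-0.99440115, -0.02653561, -0.10228498],
       [ 0.10264184, -0.01245024, -0.99464046]]), 't': array([-0.04810747,  0.53274426,  1.17315452])}
```

View pics/scene0.png

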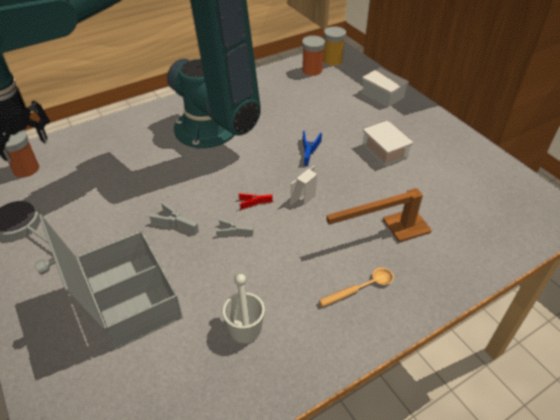

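View pics/top0.png

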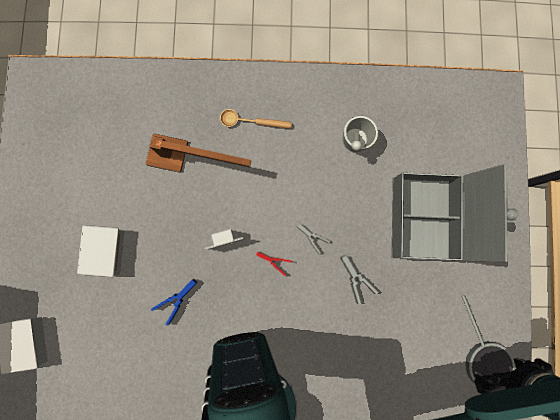

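The scene view shows four clips: small steel (235,230), large steel (173,218), red (255,200) and blue (312,147). In the top view they are at (314,238), (360,279), (275,263) and (176,301). The smaller steel one at top (314,238) fits the description. The card is at top (225,239), with two white boxes/tubs at (98,251) and (22,345). The rail's free end is at top (250,162).

```bash
cat >> h.py <<'E'
import pickle
def proj(c,X):
    X=np.atleast_2d(X).astype(float); P=X@c['R'].T+c['t']; s=P[:,:2]/P[:,2:]; r2=(s**2).sum(1,keepdims=True)
    s=s*(1+c['k1']*r2); return s*[c['fx'],c['fy']]+[c['cx'],c['cy']]
def unproj(c,uv,z):
    K=np.array([[c['fx'],0,c['cx']],[0,c['fy'],c['cy']],[0,0,1.]]);
    s=cv2.undistortPoints(np.array(uv,float).reshape(-1,1,2),K,np.array([c['k1'],0,0,0.])).reshape(-1,2)
    d=np.c_[s,np.ones(len(s))]@c['R']; o=-c['R'].T@c['t']
    return o+d*((z-o[2])/d[:,2:])
def crop(c,x0,y0,w,h,k,fn,pts=None,col=(0,255,0)):
    im=cv2.resize(c['image'][y0:y0+h,x0:x0+w,::-1],None,fx=k,fy=k,interpolation=cv2.INTER_CUBIC)
    if pts is not None:
        for p in pts: cv2.circle(im,tuple(int(v) for v in ((p-[x0,y0]+.5)*k)),2,col,-1)
    cv2.imwrite('pics/'+fn,im)
E
python3 - <<'E'
from h import *
t=pickle.load(open('top0.pkl','rb'));s=pickle.load(open('scene0.pkl','rb'))
crop(t,200,210,150,60,5,'c_top.png'); crop(s,200,160,130,85,6,'c_sc.png')
crop(t,140,125,140,55,5,'r_top.png');crop(s,315,180,125,65,6,'r_sc.png')
E
```

```text
(no output)
```

View pics/c_top.png

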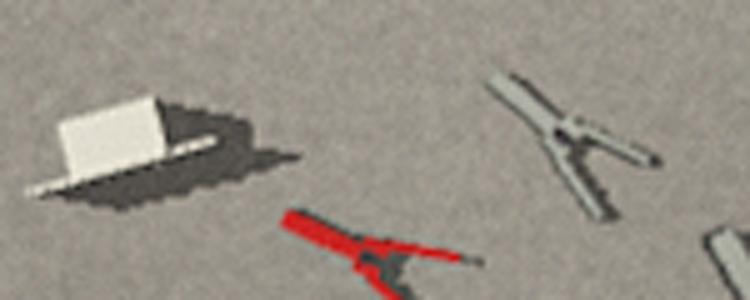

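View pics/c_sc.png

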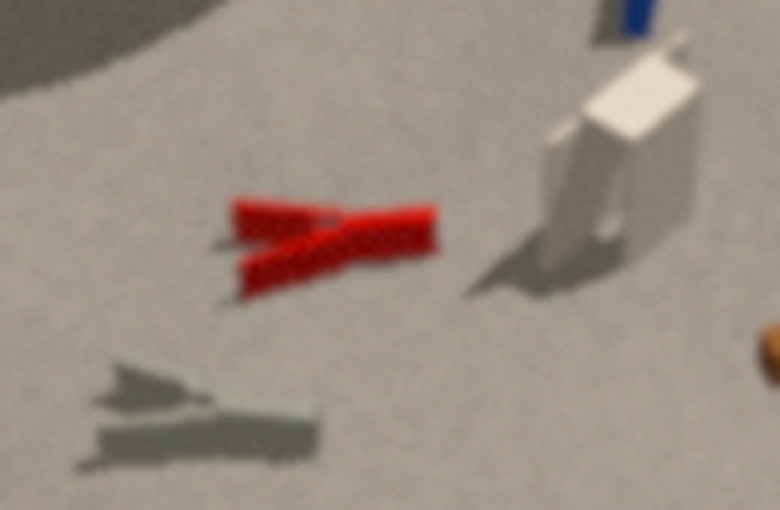

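View pics/r_top.png

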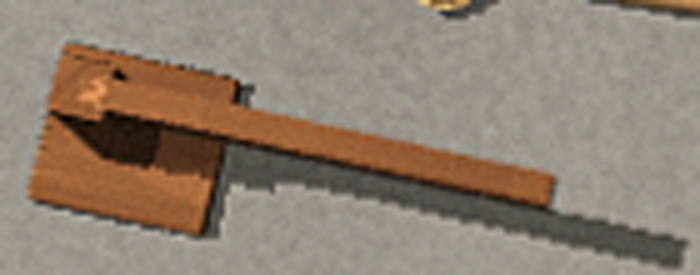

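View pics/r_sc.png

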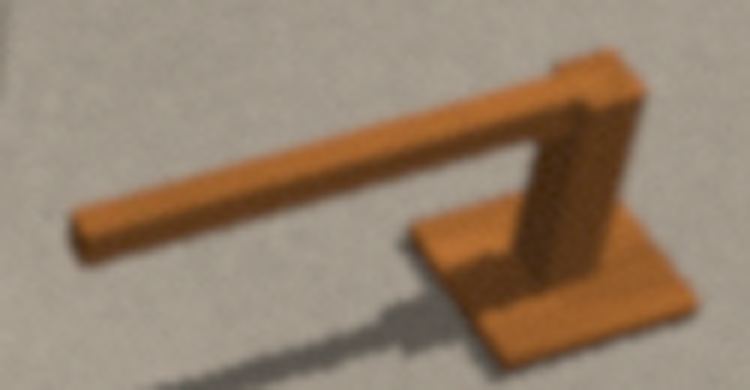

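```bash
cat > fit.py <<'E'
from h import *
from scipy.optimize import least_squares
t=pickle.load(open('top0.pkl','rb'));s=pickle.load(open('scene0.pkl','rb'))
def T(p,X): 
    X=np.array(X,float);c,n=np.cos(p[2]),np.sin(p[2])
    return np.c_[X[:,0]*c-X[:,1]*n+p[0],X[:,0]*n+X[:,1]*c+p[1],X[:,2]]
def cr(a,x0,y0,k): return np.array(a,float)/k+[x0,y0]-.5
def fit(obs,p0):
    f=lambda p:np.concatenate([(proj(c,T(p,X))-uv).ravel() for c,X,uv in obs])
    r=least_squares(f,p0,loss='soft_l1');print(np.round(r.x[:2],4),np.degrees(r.x[2]).round(2));print(np.round(r.fun.reshape(-1,2),1).tolist());return r.x
m=1e-3
if __name__=='__main__':
    Xb=np.array([[16,25,83],[16,-25,83],[-15,-25,83],[-15,25,83]])*m
    Xl=np.array([[-13.5,50,80],[-13.5,-50,80]])*m
    card=fit([(t,np.r_[Xb,Xl],cr([[58,122],[155,97],[166,158],[72,180],[27,190],[215,138]],200,210,5)),
     (s,np.r_[Xb[[1,0,3,2]]],cr([[632,138],[700,85],[657,48],[585,105]],200,160,6))],[.45,.05,-.2])
    Xr=np.array([[8,0,125],[-8,0,125]])*m
    rail=fit([(t,np.r_[Xr,np.array([[45,190,8],[-45,190,8],[-45,290,8]])*m][:2],cr([[553,176],[549,207]],140,125,5)),
      (s,np.r_[Xr,np.array([[8,0,105]])*m],cr([[91,236],[72,214],[88,265]],315,180,6)),
      (t,np.array([[8,222,125],[-8,222,125]])*m,cr([[115,82],[108,112]],140,125,5))],[.6,0,-.3])
    Xc=np.array([[50,0,24],[0,0,24],[-44,22.5,24],[-44,-22.5,24],])*m
    clip=fit([(t,Xc,cr([[494,80],[560,131],[657,162],[602,218]],200,210,5))],[.45,-.15,.7])
    pickle.dump((card,rail,clip),open('poses.pkl','wb'))
    for nm,c in(('t',t),('s',s)):
        im=cv2.resize(c['image'][:,:,::-1],None,fx=4,fy=4,interpolation=cv2.INTER_CUBIC)
        def pl(p,X,col,close=True):
            cv2.polylines(im,[((proj(c,T(p,np.array(X)*m))+.5)*4).astype(int).reshape(-1,1,2)],close,col,1)
        pl(card,Xb/m,(0,0,255)); pl(card,[[-15,50,80],[-15,-50,80],[-15,-50,0],[-15,50,0]],(0,255,0)); pl(card,[[16,25,80],[16,-25,80],[16,-25,0],[16,25,0]],(255,0,0))
        pl(rail,[[-8,0,125],[8,0,125],[8,225,125],[-8,225,125]],(0,0,255));pl(rail,[[-45,190,0],[45,190,0],[45,290,0],[-45,290,0]],(0,255,0))
        pl(clip,[[50,0,24],[0,0,24],[-44,22.5,24],[0,0,24],[-44,-22.5,24]],(0,0,255),False);pl(clip,[[50,5,24],[50,-5,24],[50,-5,0],[50,5,0]],(0,255,0))
        x0,y0,x1,y1=(140,125,345,275) if nm=='t' else (200,160,440,270)
        cv2.imwrite(f'pics/fit_{nm}.png',im[y0*4:y1*4,x0*4:x1*4][:600,:800] if nm=='t' else cv2.resize(im[y0*4:y1*4,x0*4:x1*4],(800,366)))
E
python3 fit.py
```

```text
[0.4426 0.0978] 15.85
[[0.1, -0.2], [-0.1, -0.1], [0.6, -0.4], [0.2, 0.1], [-0.4, -0.0], [0.3, 0.6], [0.5, -0.3], [1.1, -0.7], [-0.4, 0.4], [-0.4, -0.1]]
[0.6289 0.033 ] -10.45
[[0.1, -0.6], [-0.5, -0.6], [0.0, -0.8], [0.3, -1.7], [-0.1, 0.1], [0.7, 0.1], [0.6, 0.2]]
[ 0.4543 -0.1364] 56.83
[[-1.1, -0.2], [1.1, 0.2], [-9.3, 10.4], [11.1, -14.8]]
```

```bash
sed -i 's/\[657,162\],\[602,218\]/[602,218],[657,162]/' fit.py; python3 fit.py
```

```text
[0.4426 0.0978] 15.85
[[0.1, -0.2], [-0.1, -0.1], [0.6, -0.4], [0.2, 0.1], [-0.4, -0.0], [0.3, 0.6], [0.5, -0.3], [1.1, -0.7], [-0.4, 0.4], [-0.4, -0.1]]
[0.6289 0.033 ] -10.45
[[0.1, -0.6], [-0.5, -0.6], [0.0, -0.8], [0.3, -1.7], [-0.1, 0.1], [0.7, 0.1], [0.6, 0.2]]
[ 0.4521 -0.1359] 51.49
[[-0.3, -0.8], [1.0, 1.0], [-0.1, 0.8], [-0.4, -1.0]]
```

View pics/fit_t.png

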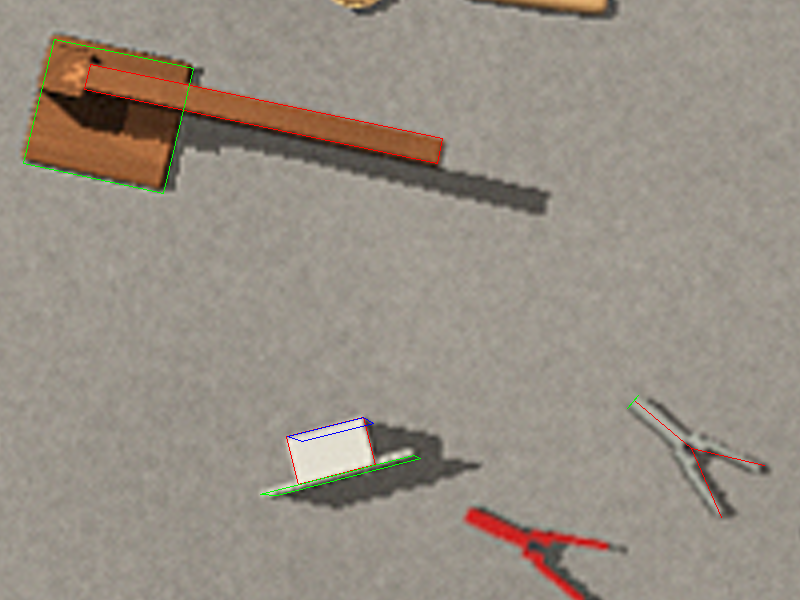

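View pics/fit_s.png

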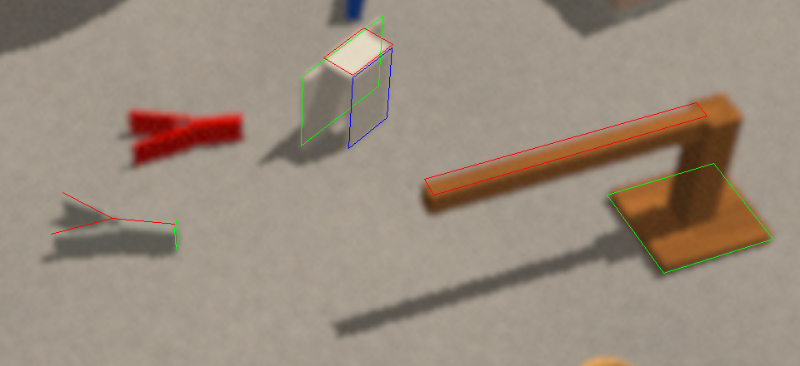

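```bash
cat >> h.py <<'E'
from scipy.spatial.transform import Rotation as Ro
def toolR(st=None):
    st=st or arm.read_state(); q=st['orientation']; return Ro.from_quat([q[1],q[2],q[3],q[0]])
def plan(pos,yaw):
    """target TCP pos, tool y along world yaw (mod 180), x down. prints rotvec deg(tool), shift cm in tool axes before turn and after turn"""
    st=arm.read_state();R=toolR(st);best=None
    for k in(0,np.pi):
        y=np.array([np.cos(yaw+k),np.sin(yaw+k),0]);x=np.array([0,0,-1.]);T=Ro.from_matrix(np.c_[x,y,np.cross(x,y)])
        rv=(R.inv()*T).as_rotvec(degrees=True)
        if best is None or np.linalg.norm(rv)<np.linalg.norm(best[0]): best=(rv,T)
    d=np.array(pos)-st['tcp_pos']
    print('t',round(st['time'],2),'tcp',st['tcp_pos'].round(4),'rotvec',best[0].round(2),'shift before turn',(R.inv().apply(d)*100).round(2),'after turn',(best[1].inv().apply(d)*100).round(2),'q6',st['qpos'][5].round(2),'grip',round(st['grip_width'],3),'F',st['ft_force'].round(1))
E
python3 - <<'E'
from h import *
card,rail,clip=pickle.load(open('poses.pkl','rb'))
print(toolR().as_matrix().round(3))
plan([card[0],card[1],.20],card[2])
E
```

```text
[[-0.     0.305 -0.952]
 [ 0.002 -0.952 -0.305]
 [-1.    -0.002 -0.   ]]
t 0.1 tcp [ 0.1676 -0.5234  0.2302] rotvec [-8.809e+01 -1.000e-01  8.000e-02] shift before turn [  3.14 -50.77 -45.13] after turn [  3.02  43.42 -52.25] q6 -0.1 grip 1.001 F [ 0.5 -0.1 -0.4]
```

```bash
python3 -m creep '[0,-4.2,-3.8,0,0,0,0, 0,-4.2,-3.8,0,0,0,0, 0,-4.2,-3.8,0,0,0,0, 0,-4.2,-3.8,0,0,0,0, 0,-4.2,-3.8,0,0,0,0, 0,-4.2,-3.8,0,0,0,0, 0,-4.2,-3.8,0,0,0,0, 0,-4.2,-3.8,0,0,0,0, 0,-4.2,-3.8,0,0,0,0, 0,-4.2,-3.8,0,0,0,0, 0,-4.2,-3.8,0,0,0,0, 0,-4.2,-3.8,0,0,0,0]' && python3 -m creep '[0,0,0,-9.8,0,0,0, 0,0,0,-9.8,0,0,0, 0,0,0,-9.8,0,0,0, 0,0,0,-9.8,0,0,0, 0,0,0,-9.8,0,0,0, 0,0,0,-9.8,0,0,0, 0,0,0,-9.8,0,0,0, 0,0,0,-9.8,0,0,0, 0,0,0,-9.8,0,0,0, 0,0,0,0,0,0,0]'
python3 - <<'E'
from h import *
card,rail,clip=pickle.load(open('poses.pkl','rb'))
print(toolR().as_matrix().round(3))
plan([card[0],card[1],.20],card[2])
c=cap('top');crop(c,150,170,180,130,4,'a1.png')
E
```

```text
time: 1.6
tcp_pos: [0.4485, 0.0971, 0.2309]
orientation: [-0.109, -0.699, -0.109, 0.699]
ft_force: [1.3, -0.7, 0.0]
grip_width: 1.001
time: 2.85
tcp_pos: [0.448, 0.0952, 0.2308]
orientation: [0.564, 0.426, 0.564, -0.427]
ft_force: [0.0, 0.6, -0.2]
grip_width: 0.998
[[-0.001  0.962  0.273]
 [-0.     0.273 -0.962]
 [-1.    -0.001 -0.   ]]
t 2.85 tcp [0.448  0.0952 0.2308] rotvec [-0.01 -0.01  0.06] shift before turn [ 3.08 -0.45 -0.4 ] after turn [ 3.08 -0.45 -0.41] q6 -0.19 grip 0.998 F [ 0.   0.6 -0.2]
```

View pics/a1.png

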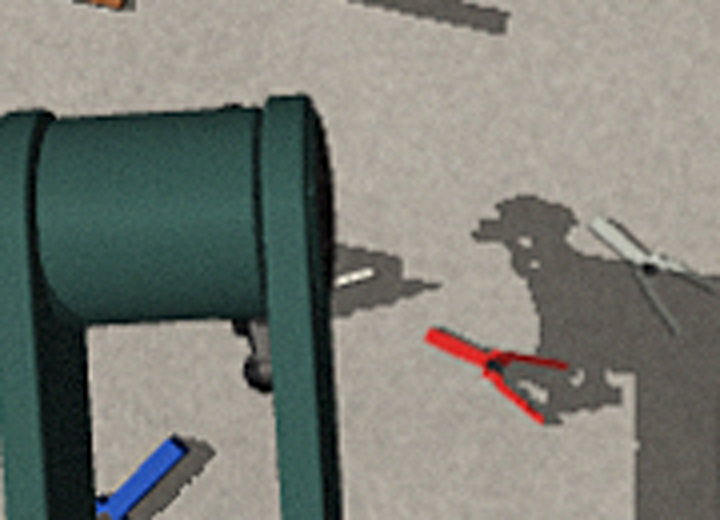

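```bash
python3 -m creep '[0,-0.45,-0.4,0,0,0,0, 3,0,0,0,0,0,0, 3,0,0,0,0,0,0, 3,0,0,0,0,0,0, 2.1,0,0,0,0,0,0,0,0,0,0,0,0,0]'
python3 - <<'E'
from h import *
c=cap('scene');crop(c,240,110,130,100,6,'a2.png')
E
```

```text
time: 3.65
tcp_pos: [0.4411, 0.0978, 0.1184]
orientation: [0.563, 0.425, 0.566, -0.427]
ft_force: [-0.3, 0.5, 0.5]
grip_width: 0.997
```

View pics/a2.png

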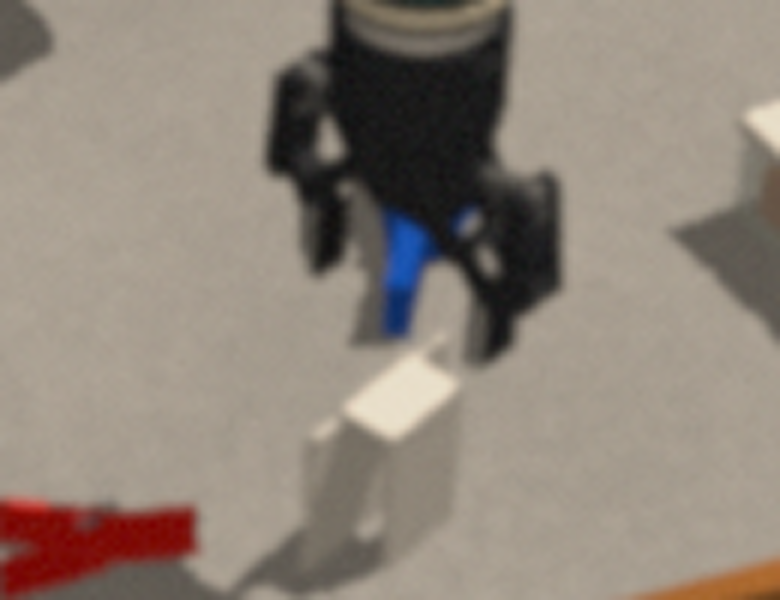

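The scene crop shows the fingers at (320,265) and (485,355), on either side of the card bridge at (402,395) and directly above it. I'll descend and grip.

```bash
python3 -m creep '[2,0.1,0,0,0,0,0, 2,0,0,0,0,0,0, 2,0,0,0,0,0,0, 2.2,0,0,0,0,0,0, 0,0,0,0,0,0,0]' && python3 -m creep '[0,0,0,0,0,0,0.5, 0,0,0,0,0,0,1, 0,0,0,0,0,0,1, 0,0,0,0,0,0,1, 0,0,0,0,0,0,1, 0,0,0,0,0,0,1]' 40
python3 - <<'E'
from h import *
c=cap('scene');crop(c,240,110,130,100,6,'a3.png')
E
```

```text
time: 4.32
tcp_pos: [0.4433, 0.0981, 0.0381]
orientation: [0.564, 0.425, 0.565, -0.426]
ft_force: [0.1, 0.5, 0.2]
grip_width: 0.999
time: 5.08
tcp_pos: [0.4444, 0.0981, 0.0391]
orientation: [0.565, 0.426, 0.564, -0.426]
ft_force: [-0.7, -0.9, 6.8]
grip_width: 0.355
```

View pics/a3.png

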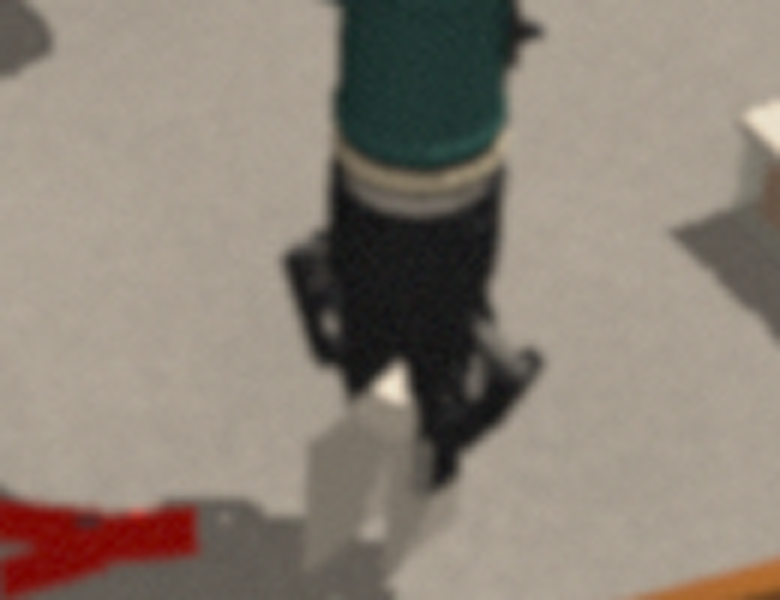

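```bash
python3 -m creep '[-1,0,0,0,0,0,1, -3,0,0,0,0,0,1, -4,0,0,0,0,0,1, -4,0,0,0,0,0,1, -3,0,0,0,0,0,1,0,0,0,0,0,0,1]'
python3 - <<'E'
from h import *
from fit import T
card,rail,clip=pickle.load(open('poses.pkl','rb'))
g=T(rail,[[0,.035,.19]])[0];print(g)
plan(g,rail[2])
E
```

```text
time: 5.88
tcp_pos: [0.4453, 0.0983, 0.1909]
orientation: [0.566, 0.427, 0.563, -0.424]
ft_force: [-0.4, 0.9, -0.7]
grip_width: 0.357
[0.6352241  0.06746901 0.19      ]
t 5.88 tcp [0.4453 0.0983 0.1909] rotvec [ 2.64e+01 -1.00e-02 -3.40e-01] shift before turn [ 0.2  17.41  8.18] after turn [ 0.09 19.24 -0.42] q6 -0.19 grip 0.357 F [-0.4  0.9 -0.7]
```

```bash
python3 -m creep '[0,0,0,8.8,0,0,1, 0,0,0,8.8,0,0,1, 0,0,0,8.8,0,0,1, 0,4,-0.1,0,0,0,1, 0,5,-0.1,0,0,0,1, 0,5,-0.1,0,0,0,1, 0,5.2,-0.1,0,0,0,1,0,0,0,0,0,0,1,0,0,0,0,0,0,1]'
python3 - <<'E'
from h import *
from fit import T
card,rail,clip=pickle.load(open('poses.pkl','rb'))
g=T(rail,[[0,.035,.19]])[0]
plan(g,rail[2])
for n in('scene','top'):
    c=cap(n,n+'1.png');pickle.dump(c,open(n+'1.pkl','wb'))
    if n=='scene': crop(c,300,100,140,115,5,'b_s.png')
    else: crop(c,140,90,150,115,5,'b_t.png')
E
```

```text
time: 7.0
tcp_pos: [0.6321, 0.0672, 0.1856]
orientation: [-0.451, -0.542, -0.454, 0.545]
ft_force: [0.4, -0.4, -0.2]
grip_width: 0.353
t 7.0 tcp [0.6321 0.0672 0.1856] rotvec [-0.01  0.05  0.29] shift before turn [-0.45  0.3  -0.08] after turn [-0.44  0.3  -0.08] q6 0.2 grip 0.353 F [ 0.4 -0.4 -0.2]
```

View pics/b_s.png

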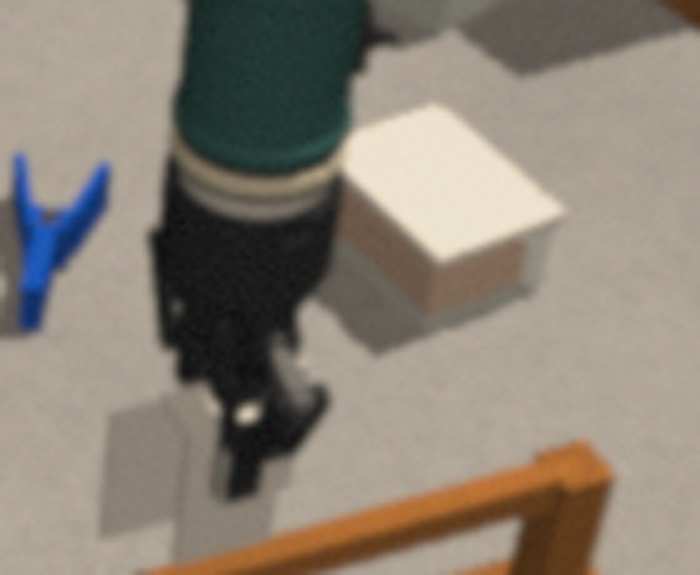

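View pics/b_t.png

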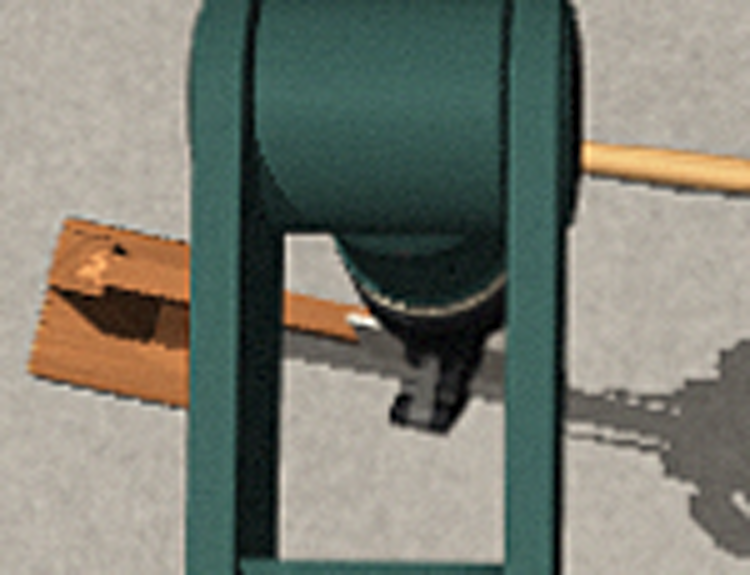

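```bash
cat > ov.py <<'E'
from fit import *
import sys
def ov(c,items,box,k,fn):
    im=cv2.resize(c['image'][:,:,::-1],None,fx=k,fy=k,interpolation=cv2.INTER_CUBIC)
    for p,X,col in items:
        q=proj(c,T(p,np.array(X,float)*m)); cv2.polylines(im,[np.round((q+.5)*k*16).astype(int).reshape(-1,1,2)],False,col,1,shift=4)
    x0,y0,w,h=box; cv2.imwrite('pics/'+fn,im[y0*k:(y0+h)*k,x0*k:(x0+w)*k])
def cardlines(p,z): 
    L=[[-15,50,0],[-15,-50,0],[-15,-50,80],[-15,50,80]];N=[[16,25,0],[16,-25,0],[16,-25,83],[16,25,83],[16,25,0]]
    a=lambda X:[[x,y,w+z] for x,y,w in X]
    return [(p,a(L),(0,255,0)),(p,a(N),(255,0,0))]
def raillines(p): return [(p,[[8,225,125],[8,0,125],[-8,0,125],[-8,225,125]],(0,0,255)),(p,[[8,0,125],[8,0,105],[8,225,105]],(0,0,255))]
E
python3 - <<'E'
from ov import *
card,rail,clip=pickle.load(open('poses.pkl','rb'))
c=pickle.load(open('scene1.pkl','rb'))
p=[.6321,.0672,rail[2]]
ov(c,cardlines(p,.1856*1000-38.5)+raillines(rail),(300,165,110,75),7,'b2.png')
E
```

```text
(no output)
```

View pics/b2.png

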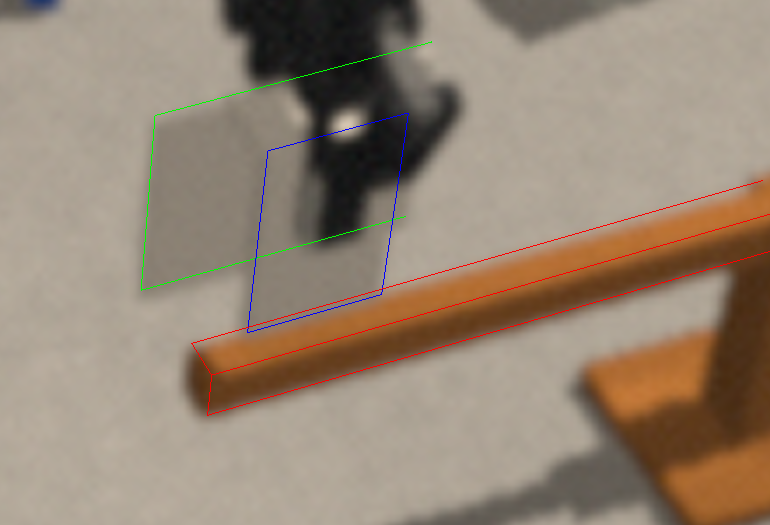

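```bash
python3 - <<'E'
from ov import *
card,rail,clip=pickle.load(open('poses.pkl','rb'))
for fn,a in(('scene1.pkl',[.06,.09,.12,.15,.18]),('scene0.pkl',[.03,.06,.09,.12,.15]),('top0.pkl',[.03,.06,.09,.12,.15,.18])):
    c=pickle.load(open(fn,'rb')); im=c['image'].astype(float); sat=im[:,:,0]-im[:,:,2]; 
    for y in a:
        f=proj(c,T(rail,[[.008,y,.125]]))[0]; n=proj(c,T(rail,[[-.008,y,.125]]))[0]; b=proj(c,T(rail,[[.008,y,.105]]))[0]
        u=int(round(n[0])); col=sat[:,u]; v0=int(min(n[1],f[1]))-8; 
        # predicted v of lines at column u
        def vl(x,z):
            q=proj(c,T(rail,[[x,0,z],[x,.2,z]])); return q[0,1]+(u-q[0,0])*(q[1,1]-q[0,1])/(q[1,0]-q[0,0])
        seg=col[v0:v0+26]; th=40
        idx=np.where(seg>th)[0]
        def cross(i,j): # subpixel between i (below) and j(above)
            return v0+i+(th-seg[i])/(seg[j]-seg[i])*(j-i)
        print(fn,u,'pred far/near/botFar(+x)',np.round([vl(.008,.125),vl(-.008,.125),vl(.008,.105)],2),'obs top',round(cross(idx[0]-1,idx[0]),2),'bot',round(cross(idx[-1]+1,idx[-1]),2))
E
```

```text
scene1.pkl 349 pred far/near/botFar(+x) [212.46 207.17 217.96] obs top 207.94 bot 218.5
scene1.pkl 360 pred far/near/botFar(+x) [209.29 204.03 214.75] obs top 204.17 bot 215.42
scene1.pkl 371 pred far/near/botFar(+x) [206.12 200.89 211.54] obs top 201.03 bot 211.95
scene1.pkl 382 pred far/near/botFar(+x) [202.95 197.76 208.34] obs top 197.83 bot 208.89
scene1.pkl 393 pred far/near/botFar(+x) [199.78 194.62 205.13] obs top 194.81 bot 205.75
scene0.pkl 338 pred far/near/botFar(+x) [215.64 210.31 221.16] obs top 210.41 bot 221.47
scene0.pkl 349 pred far/near/botFar(+x) [212.46 207.17 217.96] obs top 207.35 bot 218.18
scene0.pkl 360 pred far/near/botFar(+x) [209.29 204.03 214.75] obs top 204.23 bot 215.25
scene0.pkl 371 pred far/near/botFar(+x) [206.12 200.89 211.54] obs top 201.13 bot 211.94
scene0.pkl 382 pred far/near/botFar(+x) [202.95 197.76 208.34] obs top 198.03 bot 208.71
top0.pkl 237 pred far/near/botFar(+x) [156.35 162.85 157.9 ] obs top 156.25 bot 163.48
top0.pkl 225 pred far/near/botFar(+x) [153.85 160.34 155.39] obs top 153.43 bot 160.7
top0.pkl 213 pred far/near/botFar(+x) [151.35 157.83 152.89] obs top 150.86 bot 158.06
top0.pkl 202 pred far/near/botFar(+x) [149.05 155.54 150.6 ] obs top 148.44 bot 155.73
top0.pkl 190 pred far/near/botFar(+x) [146.55 153.03 148.1 ] obs top 145.9 bot 152.98Traceback (most recent call last):
  File "<stdin>", line 15, in <module>
  File "<stdin>", line 14, in cross
IndexError: index 26 is out of bounds for axis 0 with size 26
```

```bash
python3 -m creep '[0,0.45,-0.1,0,0,0,1, 0,0,0,0,0,0,1, 1,0,0,0,0,0,1,0,0,0,0,0,0,1,0,0,0,0,0,0,1]'
python3 - <<'E'
from ov import *
card,rail,clip=pickle.load(open('poses.pkl','rb'))
r2=rail.copy();r2[:2]=T(rail,[[.0017,0,0]])[0][:2]
plan(T(r2,[[0,.035,.0835]])[0],rail[2])
c=cap('scene');st=arm.read_state();p=[*st['tcp_pos'][:2],rail[2]]
ov(c,raillines(r2)+cardlines(p,st['tcp_pos'][2]*1000-38.5),(310,165,100,75),8,'b3.png')
crop(c,310,165,100,75,8,'b3r.png')
E
```

```text
time: 7.72
tcp_pos: [0.6378, 0.0674, 0.1779]
orientation: [-0.452, -0.543, -0.453, 0.544]
ft_force: [-0.3, -0.0, -0.9]
grip_width: 0.354
t 7.72 tcp [0.6378 0.0674 0.1779] rotvec [0.   0.01 0.04] shift before turn [ 9.44 -0.08  0.03] after turn [ 9.44 -0.08  0.04] q6 0.2 grip 0.354 F [-0.3 -0.  -0.9]
```

View pics/b3.png

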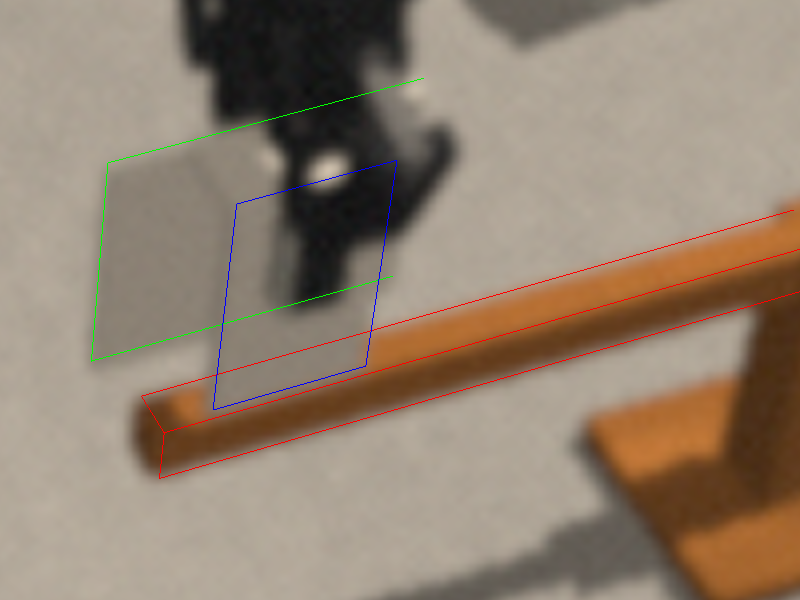

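View pics/b3r.png

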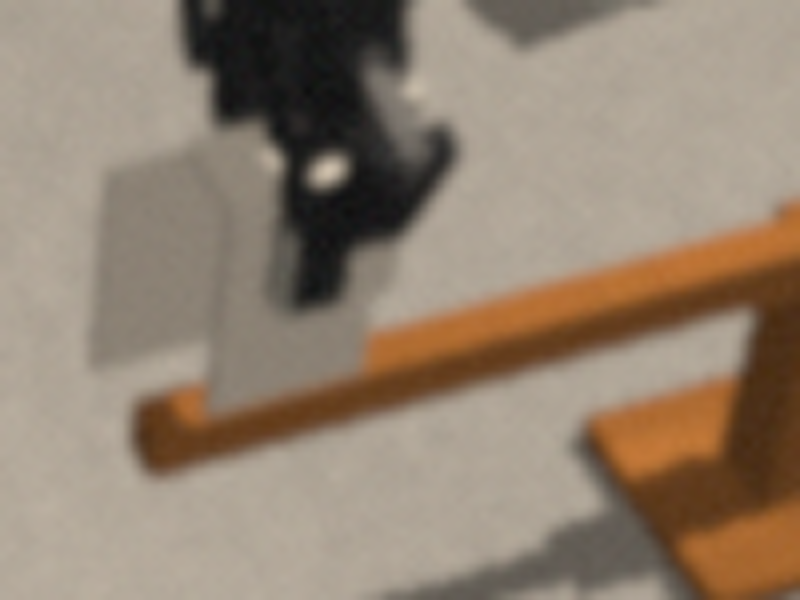

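```bash
python3 -m creep '[1,-0.05,0.12,0,0,0,1, 1,0,0,0,0,0,1, 1,0,0,0,0,0,1,1,0,0,0,0,0,1,1,0,0,0,0,0,1,0,0,0,0,0,0,1]'
python3 - <<'E'
from ov import *
c=cap('scene');crop(c,310,165,100,75,8,'b4.png')
E
```

```text
time: 8.52
tcp_pos: [0.6365, 0.0663, 0.1267]
orientation: [-0.452, -0.543, -0.453, 0.544]
ft_force: [-0.3, -0.1, -0.7]
grip_width: 0.356
```

View pics/b4.png

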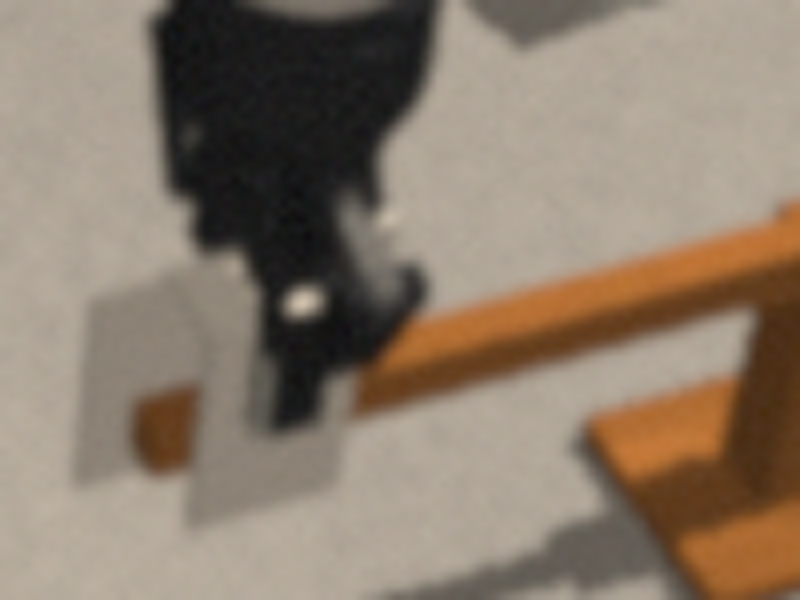

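The rail is between the leaves (rail end at (160,430)), with no contact force. I'll continue down.

```bash
python3 -m creep '[1,0,0,0,0,0,1, 1,0,0,0,0,0,1, 1,0,0,0,0,0,1,0.8,0,0,0,0,0,1,0.2,0,0,0,0,0,1,0,0,0,0,0,0,1]'; python3 -m creep '[0.2,0,0,0,0,0,1,0,0,0,0,0,0,1]'
```

```text
time: 9.32
tcp_pos: [0.6373, 0.0663, 0.0882]
orientation: [-0.452, -0.543, -0.452, 0.544]
ft_force: [-0.5, -0.0, -1.5]
grip_width: 0.356
time: 9.57
tcp_pos: [0.6374, 0.0663, 0.0865]
orientation: [0.452, 0.544, 0.452, -0.543]
ft_force: [-0.6, -0.1, -0.9]
grip_width: 0.357
```

```bash
python3 -m creep '[0.15,0,0,0,0,0,1,0,0,0,0,0,0,1]'; python3 -m creep '[0.15,0,0,0,0,0,1,0,0,0,0,0,0,1]';python3 -m creep '[0.15,0,0,0,0,0,1,0,0,0,0,0,0,1]'
```

```text
time: 9.82
tcp_pos: [0.6372, 0.0663, 0.0847]
orientation: [-0.452, -0.543, -0.452, 0.544]
ft_force: [-0.3, 0.5, -1.0]
grip_width: 0.353
time: 10.07
tcp_pos: [0.6375, 0.0663, 0.0842]
orientation: [0.453, 0.544, 0.452, -0.543]
ft_force: [-1.6, -0.0, 3.0]
grip_width: 0.359
time: 10.32
tcp_pos: [0.6376, 0.0663, 0.0841]
orientation: [0.453, 0.544, 0.452, -0.543]
ft_force: [-4.0, -0.3, 7.9]
grip_width: 0.35
```

```bash
python3 -m creep '[-0.1,0,0,0,0,0,1,0,0,0,0,0,0,0.55,0,0,0,0,0,0,0.4,0,0,0,0,0,0,0.3,0,0,0,0,0,0,0.2,0,0,0,0,0,0,0.2]' 20
python3 - <<'E'
from ov import *
c=cap('scene');crop(c,310,165,100,75,8,'b5.png')
E
```

```text
time: 11.08
tcp_pos: [0.6373, 0.0663, 0.0826]
orientation: [-0.452, -0.543, -0.452, 0.544]
ft_force: [-0.9, -0.1, 0.0]
grip_width: 0.798
```

View pics/b5.png

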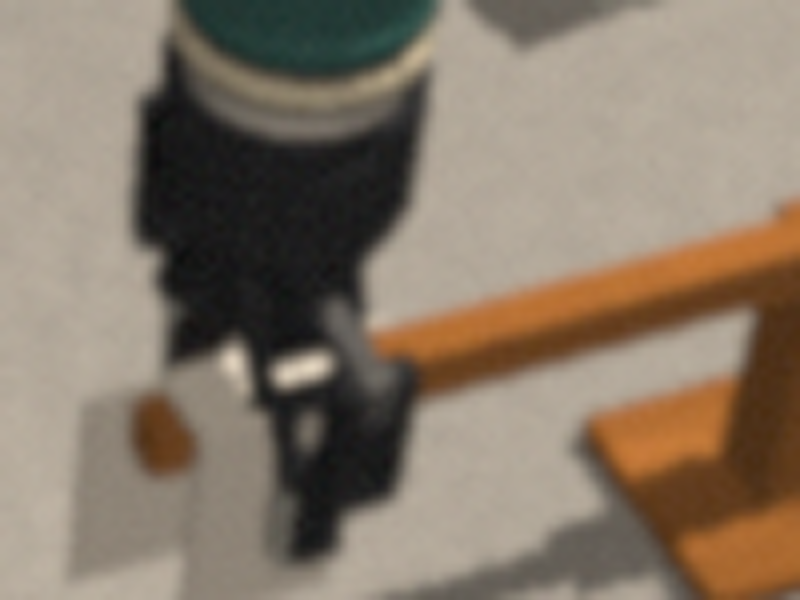

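Both sides are clear of the leaves and the card sits on the rail. I'll retreat upward and look.

```bash
python3 -m creep '[-1,0,0,0,0,0,0.2,-2,0,0,0,0,0,0.2,-4,0,0,0,0,0,0.2,-4,0,0,0,0,0,0.2,-4,0,0,0,0,0,0.2,0,0,0,0,0,0,0.35]'
python3 - <<'E'
from ov import *
card,rail,clip=pickle.load(open('poses.pkl','rb'))
plan([clip[0],clip[1],.12],clip[2]+np.pi/2)
# grip point
x=clip[2]; g=np.array([clip[0]-.032*np.cos(x),clip[1]-.032*np.sin(x),.12]);print(g)
plan(g,clip[2]+np.pi/2)
E
```

```text
time: 11.88
tcp_pos: [0.6395, 0.0663, 0.2406]
orientation: [0.455, 0.547, 0.45, -0.54]
ft_force: [-0.1, -0.2, 0.3]
grip_width: 0.65
t 11.88 tcp [0.6395 0.0663 0.2406] rotvec [28.06 -0.31 -0.67] shift before turn [ 11.81 -14.91  23.31] after turn [12.06 -2.07 27.49] q6 0.2 grip 0.65 F [-0.1 -0.2  0.3]
[ 0.43222425 -0.16093863  0.12      ]
t 11.88 tcp [0.6395 0.0663 0.2406] rotvec [28.06 -0.31 -0.67] shift before turn [ 11.79 -16.42  26.14] after turn [12.06 -2.07 30.69] q6 0.2 grip 0.65 F [-0.1 -0.2  0.3]
```

```bash
python3 - <<'E'
from ov import *
st=[(s,np.array([[50,-5,24],[-44,-22.5,24],[-44,-22.5,0],[50,-5,0]])*m,cr([[318,408],[97,428],[97,465],[316,457]],200,160,6))]
tt=[(t,np.array([[50,0,24],[0,0,24],[-44,22.5,24],[-44,-22.5,24]])*m,cr([[494,80],[560,131],[602,218],[657,162]],200,210,5))]
a=fit(st,[.45,-.136,.9]);b=fit(tt,[.45,-.136,.9]);clip=fit(st+tt,[.45,-.136,.9])
L=lambda p:[(p,[[50,5,24],[50,-5,24],[4,-5,24],[-44,-22.5,24],[-44,-22.5,0],[50,-5,0],[50,-5,24]],(0,255,0)),(p,[[50,5,24],[4,5,24],[-44,22.5,24]],(0,0,255))]
ov(t,L(clip),(280,205,80,60),10,'k_t.png');ov(s,L(clip),(205,210,60,40),12,'k_s.png')
pickle.dump(clip,open('clip.pkl','wb'))
E
```

```text
[ 0.4542 -0.1364] 52.88
[[-0.2, 1.0], [-0.5, 0.0], [0.3, -0.0], [0.4, -1.0]]
[ 0.4521 -0.1359] 51.49
[[-0.3, -0.8], [1.0, 1.0], [-0.1, 0.8], [-0.4, -1.0]]
[ 0.4532 -0.1359] 52.34
[[-0.3, 0.8], [-0.6, -0.4], [0.3, -0.5], [0.4, -1.2], [-0.4, -1.0], [1.0, 0.7], [0.2, 0.3], [-0.3, -1.7]]
```

View pics/k_t.png

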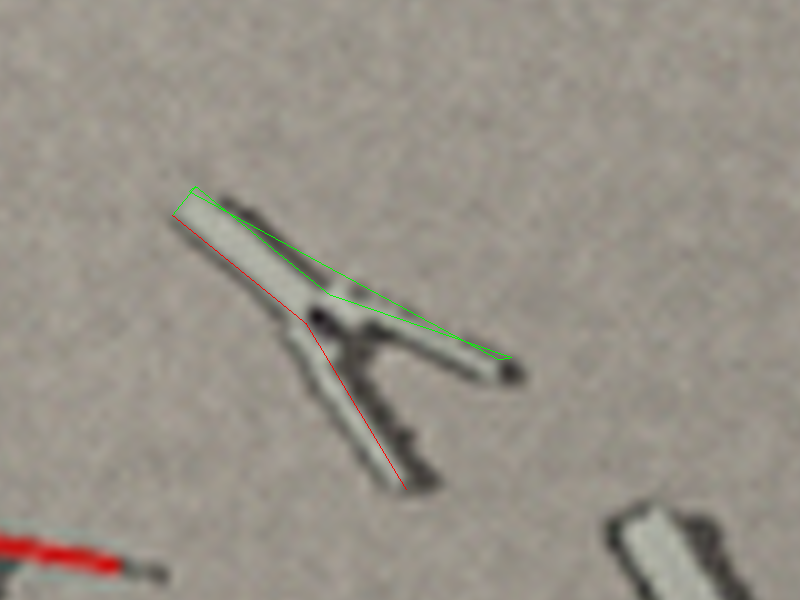

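View pics/k_s.png

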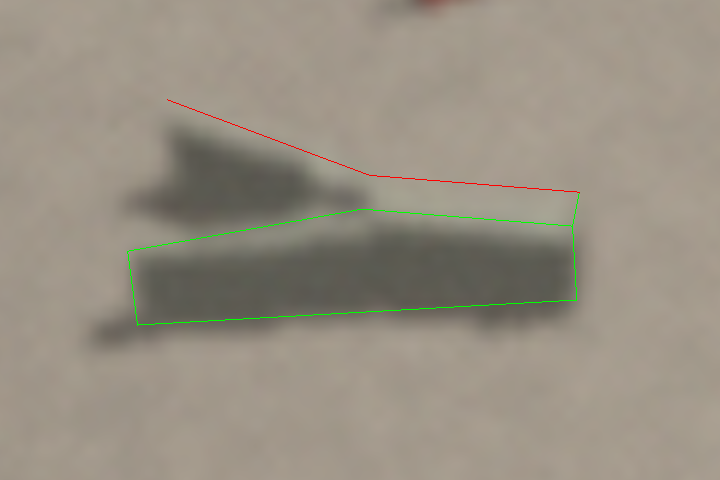

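```bash
python3 - <<'E'
from ov import *
P=unproj(t,[[280+18.8-.5,205+20.1-.5],[280+44.1-.5,205+42.3-.5]],.024);print(P.round(4))
d=P[0]-P[1];yaw=np.arctan2(d[1],d[0]);print(np.degrees(yaw),np.linalg.norm(d))
d/=np.linalg.norm(d); g=P[0]-d*.082+[.0013,0,0]; h=P[0]-d*.05+[.0013,0,0];print(h,g)
pickle.dump([*h[:2],yaw],open('clip.pkl','wb'))
plan([g[0],g[1],.12],yaw+np.pi/2)
E
```

```text
[[ 0.4836 -0.0975  0.024 ]
 [ 0.4262 -0.1661  0.024 ]]
50.07400813066434 0.0894493492148088
[ 0.45277127 -0.13583062  0.024     ] [ 0.43223375 -0.1603706   0.024     ]
t 11.88 tcp [0.6395 0.0663 0.2406] rotvec [29.48 -0.32 -0.67] shift before turn [ 11.79 -16.42  26.08] after turn [12.06 -1.35 30.69] q6 0.2 grip 0.65 F [-0.1 -0.2  0.3]
```

```bash
python3 -m creep '[0,0,0,9.6,0,0,0.2, 0,0,0,9.6,0,0,0.2, 0,0,0,9.6,0,0,0.2, 0,-0.2,4,0,0,0,0.2, 0,-0.3,5.4,0,0,0,0.2, 0,-0.3,5.4,0,0,0,0.2, 0,-0.3,5.4,0,0,0,0.2, 0,-0.3,5.4,0,0,0,0.2, 0,-0.2,5.1,0,0,0,0.2, 4,0,0,0,0,0,0.2,4,0,0,0,0,0,0.2,2,0,0,0,0,0,0.2,0,0,0,0,0,0,0.2]'
python3 - <<'E'
from ov import *
x,y,yaw=pickle.load(open('clip.pkl','rb'))
yaw=np.radians(51);plan([x-.032*np.cos(yaw),y-.032*np.sin(yaw),.003],yaw+np.pi/2)
c=cap('scene','s3.png');crop(c,180,150,130,100,6,'c1.png')
c=cap('top','t3.png');crop(c,180,140,160,120,5,'c1t.png');pickle.dump(c,open('t3.pkl','wb'))
E
```

```text
time: 13.5
tcp_pos: [0.4291, -0.1607, 0.1309]
orientation: [-0.302, -0.638, -0.304, 0.64]
ft_force: [0.5, -0.1, 0.5]
grip_width: 0.8
t 13.5 tcp [ 0.4291 -0.1607  0.1309] rotvec [-0.26  0.06  0.26] shift before turn [12.79  0.33 -0.23] after turn [12.79  0.28 -0.22] q6 0.2 grip 0.8 F [ 0.5 -0.1  0.5]
```

View pics/c1.png

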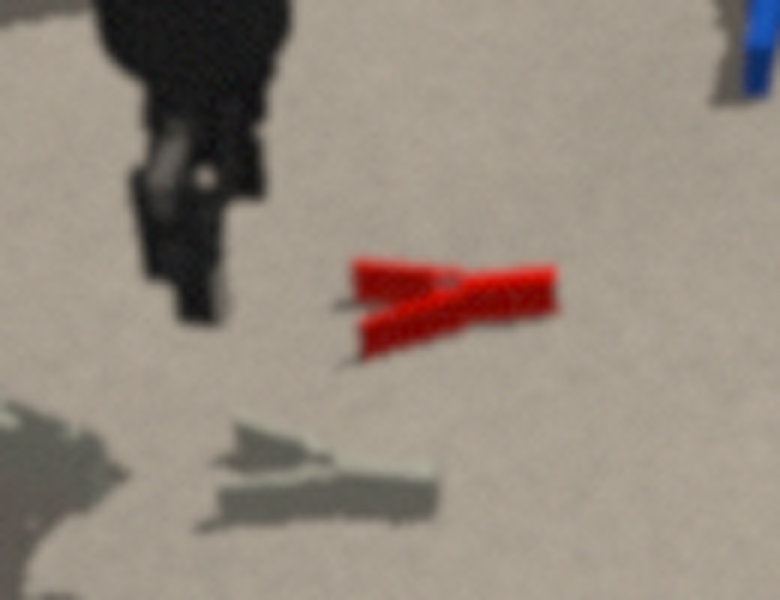

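View pics/c1t.png

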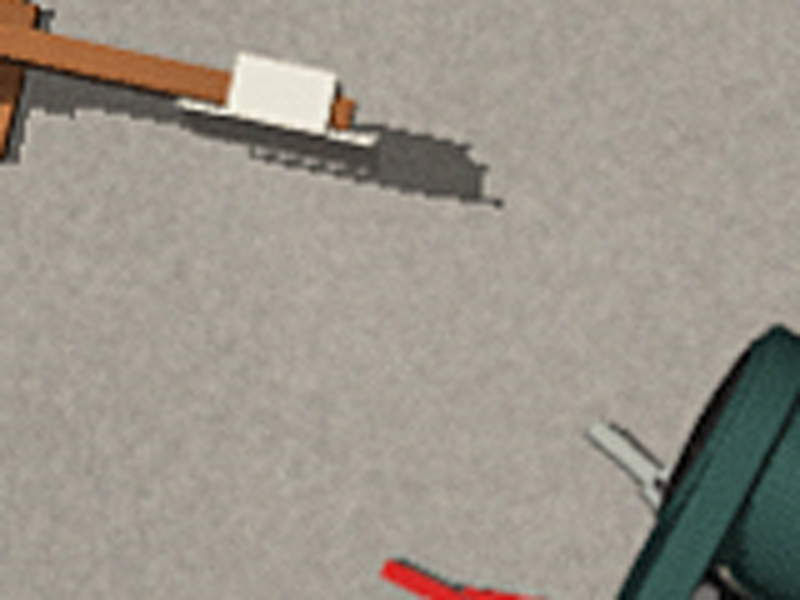

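View pics/s3.png

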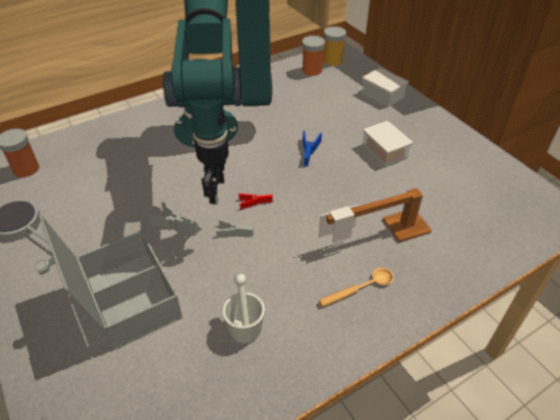

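The card hangs level on the rail: bridge at top-crop (285,92), leaf edge (377,138) past the rail end (352,112). The gripper is above the small steel clip's handles. I'll descend.

```bash
python3 -m creep '[0,0.3,-0.2,0,0,0,0.2, 4,0,0,0,0,0,0.2, 4,0,0,0,0,0,0.2,1,0,0,0,0,0,0.2,0,0,0,0,0,0,0.2]'
python3 - <<'E'
from ov import *
c=cap('scene');crop(c,180,150,100,80,8,'c2.png');print(arm.read_state()['tcp_pos'])
E
```

```text
time: 14.22
tcp_pos: [0.4348, -0.1619, 0.0435]
orientation: [0.303, 0.639, 0.303, -0.639]
ft_force: [0.0, 0.9, 0.2]
grip_width: 0.798
[ 0.43548002 -0.16230224  0.04441814]
```

View pics/c2.png

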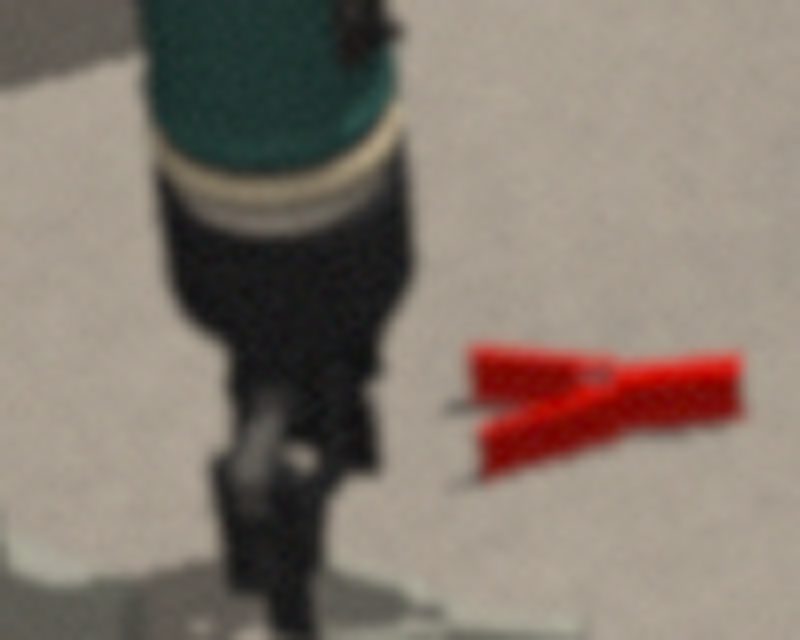

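```bash
python3 -m creep '[0,0,0,0,0,0,0.2,0,0,0,0,0,0,0.2]'
python3 - <<'E'
from ov import *
x,y,yaw=pickle.load(open('clip.pkl','rb'))
yaw=np.radians(51);plan([x-.032*np.cos(yaw),y-.032*np.sin(yaw),.003],yaw+np.pi/2)
c=cap('scene','s4.png');crop(c,190,190,80,60,10,'c3.png')
E
```

```text
time: 14.52
tcp_pos: [0.4352, -0.1622, 0.0443]
orientation: [0.304, 0.639, 0.302, -0.638]
ft_force: [0.1, -0.4, 0.3]
grip_width: 0.8
t 14.53 tcp [ 0.4352 -0.1622  0.0443] rotvec [-0.25 -0.03 -0.16] shift before turn [ 4.13 -0.31  0.05] after turn [ 4.13 -0.3   0.05] q6 0.21 grip 0.8 F [ 0.1 -0.4  0.3]
```

View pics/c3.png

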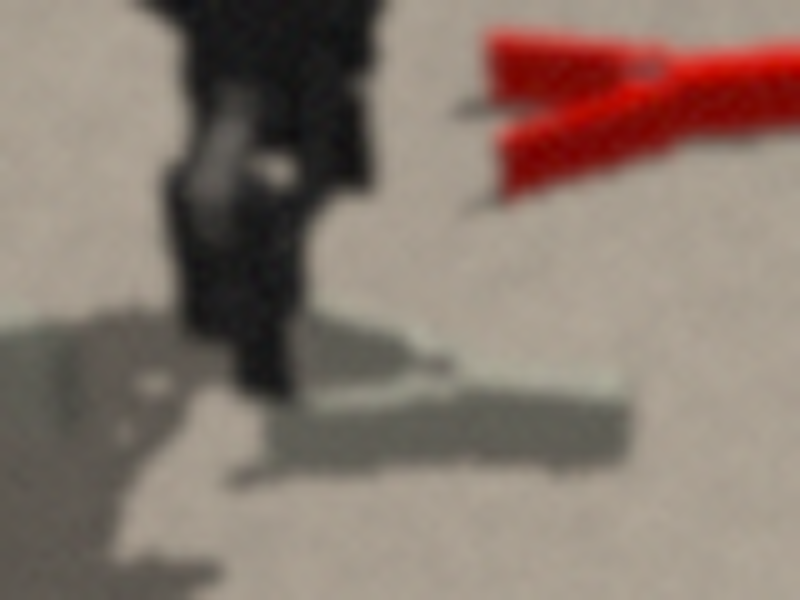

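```bash
python3 -m creep '[0,-0.2,0.05,0,0,0,0.2,2,0,0,0,0,0,0.2, 1.4,0,0,0,0,0,0.2,0.6,0,0,0,0,0,0.2,0,0,0,0,0,0,0.2,0,0,0,0,0,0,0.2]'
python3 - <<'E'
from ov import *
x,y,yaw=pickle.load(open('clip.pkl','rb'))
yaw=np.radians(51);plan([x-.032*np.cos(yaw),y-.032*np.sin(yaw),.003],yaw+np.pi/2)
c=cap('scene','s5.png');crop(c,190,190,80,60,10,'c4.png')
E
```

```text
time: 15.32
tcp_pos: [0.4328, -0.1611, 0.0033]
orientation: [0.303, 0.639, 0.303, -0.639]
ft_force: [0.6, 0.2, 0.5]
grip_width: 0.802
t 15.32 tcp [ 0.4328 -0.1611  0.0033] rotvec [-0.25 -0.01 -0.06] shift before turn [ 0.03 -0.04 -0.02] after turn [ 0.03 -0.04 -0.02] q6 0.21 grip 0.802 F [0.6 0.2 0.5]
```

View pics/c4.png

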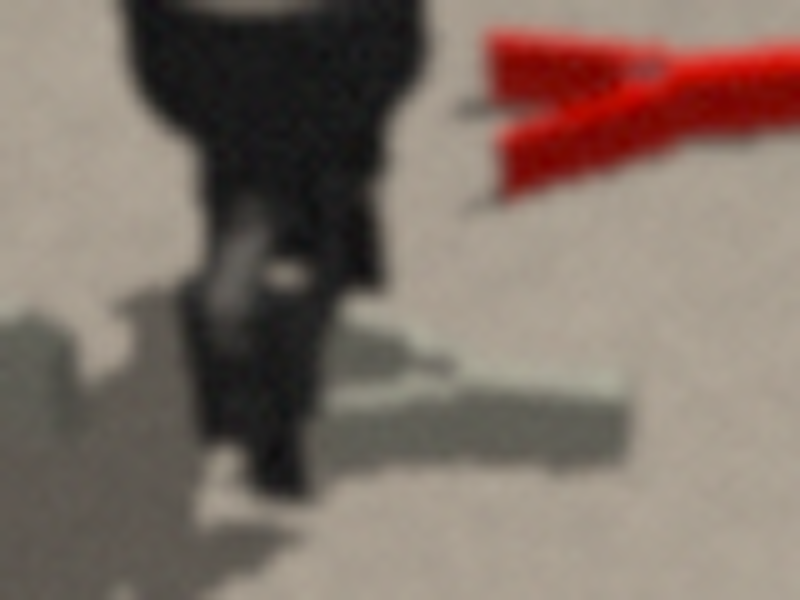

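```bash
python3 -m creep '[0,0,0,0,0,0,0.35,0,0,0,0,0,0,0.5,0,0,0,0,0,0,0.6,0,0,0,0,0,0,0.7,0,0,0,0,0,0,0.85,0,0,0,0,0,0,1,0,0,0,0,0,0,1,0,0,0,0,0,0,1]' 45
python3 - <<'E'
from ov import *
c=cap('scene','s6.png');crop(c,190,190,80,60,10,'c5.png')
c=cap('top','t6.png');crop(c,280,190,80,60,10,'c5t.png')
E
```

```text
time: 16.38
tcp_pos: [0.4339, -0.1622, 0.0054]
orientation: [0.305, 0.64, 0.302, -0.638]
ft_force: [-2.7, -0.4, 9.5]
grip_width: 0.231
```

View pics/c5.png

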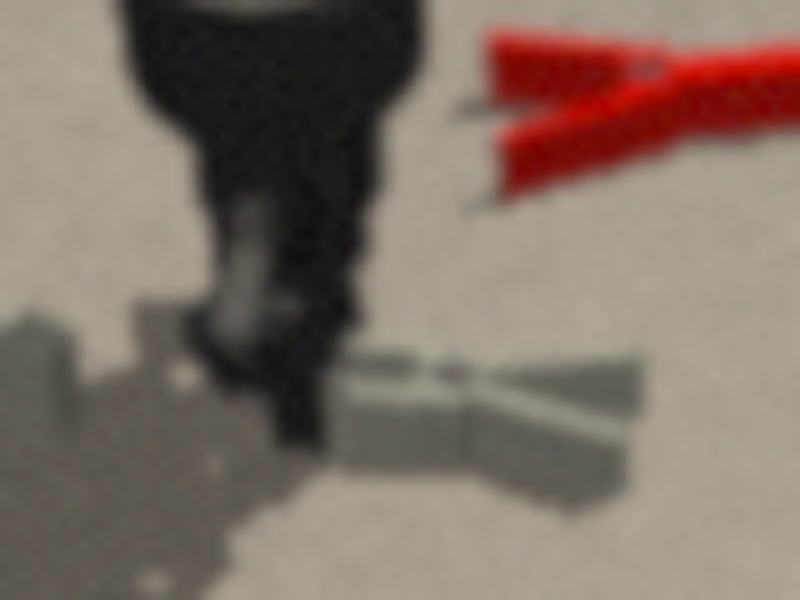

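View pics/c5t.png

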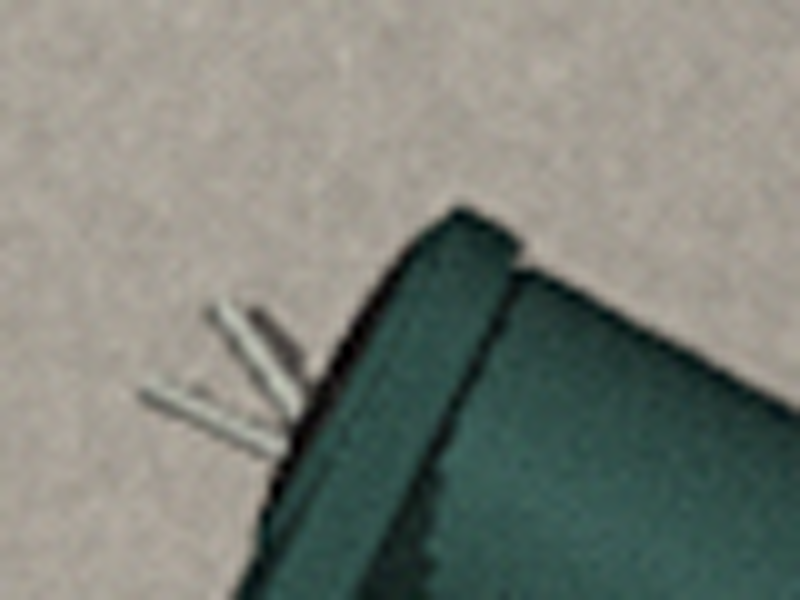

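Both pictures show the small steel clip gaping. In the top crop the tips are at (218,307) and (145,388), and in the scene crop they are at (640,390) and (620,460). I'll measure its pose in the hand.

```bash
python3 - <<'E'
from ov import *
st=arm.read_state();print(st['tcp_pos'])
P=unproj(t,[[280+20.8-.5,190+31.6-.5],[280+15.0-.5,190+37.8-.5],[280+17.9-.5,190+34.7-.5]],.024)+[.0013,0,0]
d=P[1]-P[0];print(P.round(4),np.linalg.norm(d[:2]))
ax=np.degrees(np.arctan2(d[1],d[0]))-90;print('axis yaw',ax)
R=toolR(st);print('mid tip in tool (mm)',(R.inv().apply(P[2]-st['tcp_pos'])*1000).round(1)); print('tool -z yaw',np.degrees(np.arctan2(*(-R.as_matrix()[:2,2])[::-1])))
E
```

```text
[ 0.43390123 -0.16219547  0.00539993]
[[ 0.4944 -0.1026  0.024 ]
 [ 0.4774 -0.0875  0.024 ]
 [ 0.4859 -0.0951  0.024 ]] 0.022752680738622504
axis yaw 48.21836006224612
mid tip in tool (mm) [-18.6  -2.1 -84.9]
tool -z yaw 50.75901979192017
```

```bash
python3 - <<'E'
from ov import *
card,rail,clip=pickle.load(open('poses.pkl','rb'))
p=[.6374,.0663,rail[2]]
r2=rail.copy();r2[:2]=T(rail,[[.0017,0,0]])[0][:2]
print('overhang', (Ro.from_euler('z',-rail[2]).apply(np.r_[T(p,[[-.0135,-.05,0]])[0]-np.r_[r2[:2],0]])))
sc=dict(s);sc['image']=cv2.imread('pics/s3.png')[:,:,::-1]
tc=pickle.load(open('t3.pkl','rb'))
ov(sc,cardlines(p,45)+raillines(r2),(310,190,70,60),10,'d_s.png')
ov(tc,cardlines(p,45)+raillines(r2),(205,140,70,40),11,'d_t.png')
E
```

```text
overhang [-0.01284818 -0.015755    0.        ]
```

View pics/d_s.png

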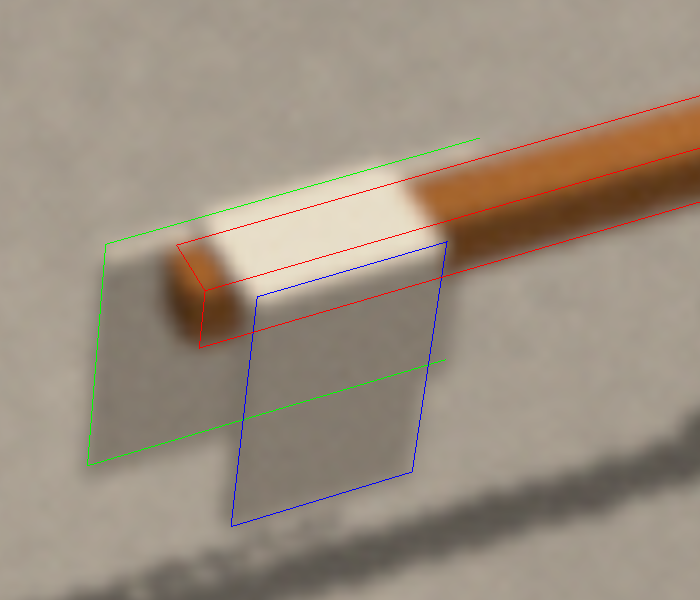

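View pics/d_t.png

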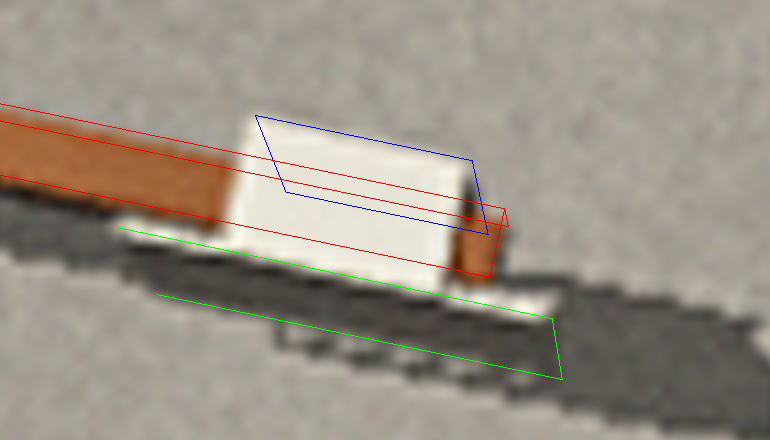

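```bash
python3 - <<'E'
from ov import *
card,rail,clip=pickle.load(open('poses.pkl','rb'))
p=[.6374,.0663,rail[2]]
print('edge',T(p,[[-.0135,-.05,.075]]),'mortar',unproj(t,[[361,135]],.07), 'pestle top',unproj(t,[[352,150]],.13))
for d in(-.180,-.116):
    g=T(p,[[-.0135,d,.085]])[0]; print(g); plan(g,rail[2])
E
```

```text
edge [[0.61505585 0.01957753 0.075     ]] mortar [[ 0.72121083 -0.255388    0.07      ]] pestle top [[ 0.66606277 -0.22063467  0.13      ]]
[ 0.59147899 -0.10826664  0.085     ]
t 16.48 tcp [ 0.4339 -0.1622  0.0054] rotvec [-28.79   0.08  -0.26] shift before turn [ -7.92   8.83 -14.14] after turn [-7.96 14.52 -8.16] q6 0.21 grip 0.236 F [-3.  -1.4  9.7]
[ 0.60308606 -0.04532797  0.085     ]
t 16.48 tcp [ 0.4339 -0.1622  0.0054] rotvec [-28.79   0.08  -0.26] shift before turn [ -7.94   5.75 -19.75] after turn [ -7.96  14.52 -14.56] q6 0.21 grip 0.236 F [-3.  -1.4  9.7]
```

```bash
python3 -m creep '[-1,0,0,0,0,0,1, -3,0,0,0,0,0,1,-3,0,0,0,0,0,1,-1,0,0,0,0,0,1, 0,0,0,-7.2,0,0,1,0,0,0,-7.2,0,0,1,0,0,0,-7.2,0,0,1,0,0,0,-7.2,0,0,1, 0,3.6,-2,0,0,0,1,0,3.6,-2,0,0,0,1,0,3.6,-2,0,0,0,1,0,3.7,-2,0,0,0,1,0,0,0,0,0,0,1,0,0,0,0,0,0,1]'
python3 - <<'E'
from ov import *
card,rail,clip=pickle.load(open('poses.pkl','rb'))
p=[.6374,.0663,rail[2]]
plan(T(p,[[-.0135,-.18,.085]])[0],rail[2])
for n in('scene','top'):
    c=cap(n,n+'7.png');pickle.dump(c,open(n+'7.pkl','wb'))
    if n=='scene': crop(c,250,160,110,80,7,'e_s.png')
    else: crop(c,220,120,130,90,6,'e_t.png')
E
```

```text
time: 18.23
tcp_pos: [0.5884, -0.1083, 0.0814]
orientation: [-0.452, -0.543, -0.453, 0.544]
ft_force: [0.0, 0.1, -0.5]
grip_width: 0.238
t 18.23 tcp [ 0.5884 -0.1083  0.0814] rotvec [0.01 0.01 0.18] shift before turn [-0.36  0.3  -0.06] after turn [-0.36  0.31 -0.06] q6 -0.09 grip 0.238 F [ 0.   0.1 -0.5]
```

View pics/e_s.png

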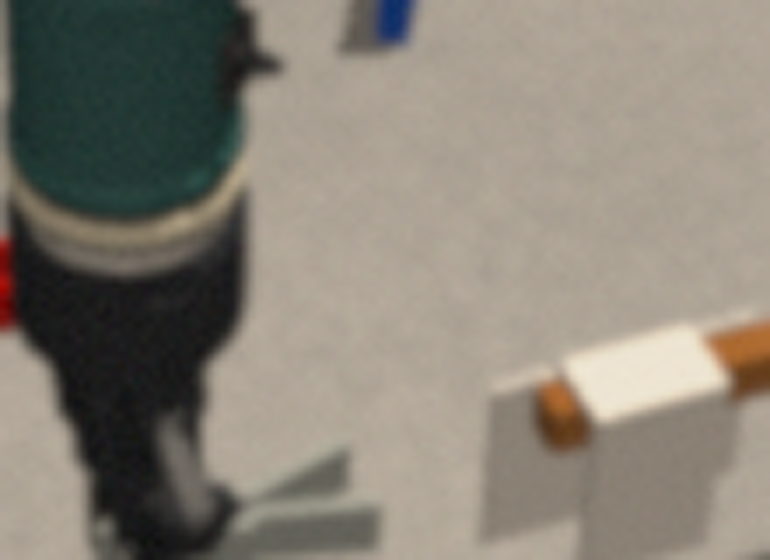

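View pics/e_t.png

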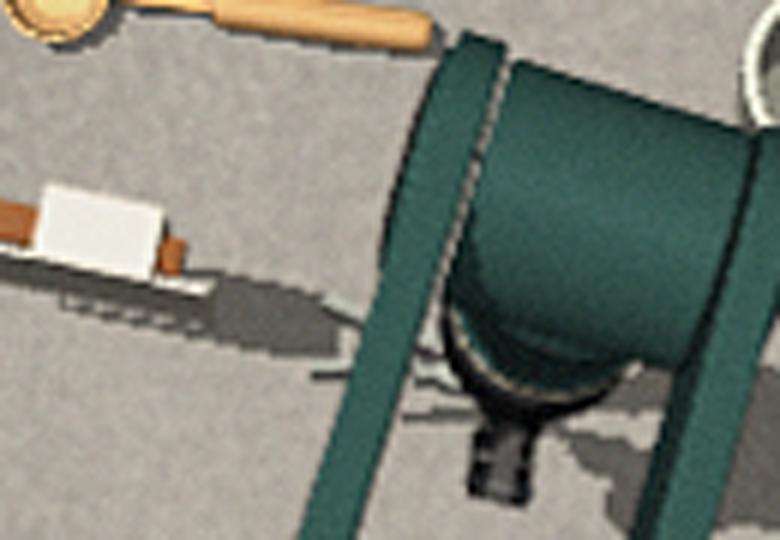

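```bash
cat >> ov.py <<'E'
def cliplines(p,z,half=.25):
    c,n=np.cos(half),np.sin(half);out=[]
    for sgn,col in((1,(0,0,255)),(-1,(0,255,0))):
        def q(x,y,w): y*=sgn; return [x*c-y*n*sgn, x*n*sgn+y*c, w+z]
        out.append((p,[q(2,0,24),q(50,0,24),q(50,5,24),q(2,5,24)],col));out.append((p,[q(50,5,24),q(50,5,0),q(2,5,0)],col));out.append((p,[q(50,0,24),q(50,0,0),q(50,5,0)],col))
    return out
def clippose(tcp,R,ax,lat,dyaw):
    # ax: hinge distance ahead (tool -z), lat: tool y offset, dyaw deg
    h=tcp-R.as_matrix()[:,2]*ax+R.as_matrix()[:,1]*lat; f=-R.as_matrix()[:,2]
    return [h[0],h[1],np.arctan2(f[1],f[0])+np.radians(dyaw)]
E
python3 - <<'E'
from ov import *
st=arm.read_state();R=toolR(st);tcp=st['tcp_pos'];print(tcp)
c=cap('scene')
z=tcp[2]*1000-5.4
ov(c,cliplines(clippose(tcp,R,.034,0,0),z),(260,200,70,50),11,'e2.png')
c=cap('top'); ov(c,cliplines(clippose(tcp,R,.034,0,0),z),(255,165,70,50),11,'e2t.png')
E
```

```text
[ 0.58825434 -0.10871024  0.08218271]
```

View pics/e2.png

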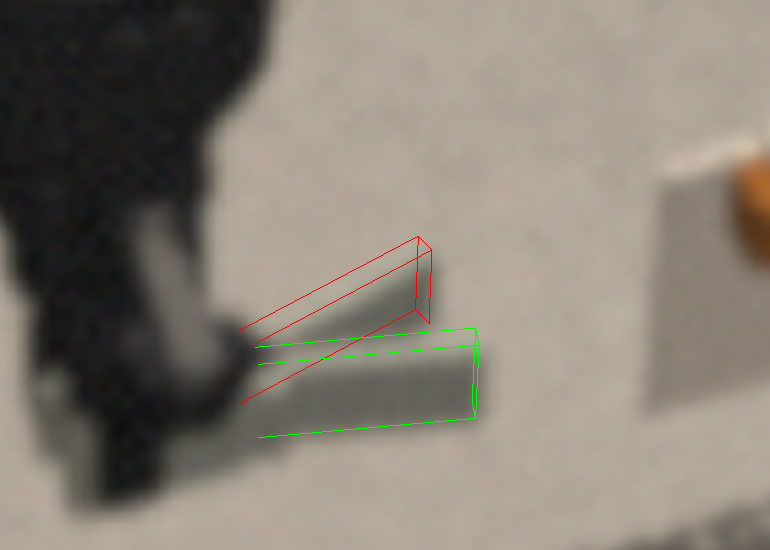

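View pics/e2t.png

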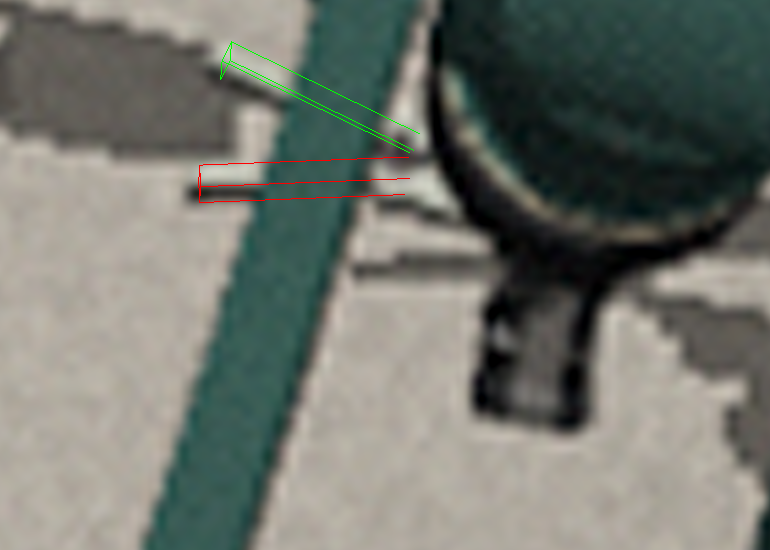

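```bash
python3 -m creep '[0.7,0.25,0,0,0,0,1,0.6,0,0,0,0,0,1,0,0,-1.5,0,0,0,1,0,0,-1.5,0,0,0,1,0,0,0,0,0,0,1,0,0,0,0,0,0,1]'
python3 - <<'E'
from ov import *
card,rail,clip=pickle.load(open('poses.pkl','rb'))
p=[.6374,.0663,rail[2]]
plan(T(p,[[-.0135,-.116,.0685]])[0],rail[2])
st=arm.read_state();R=toolR(st);tcp=st['tcp_pos'];z=tcp[2]*1000-5.4
c=cap('scene');L=cliplines(clippose(tcp,R,.0355,0,0),z)+cardlines(p,45)
ov(c,L,(270,185,90,60),8,'f.png')
c=cap('top');ov(c,L,(230,140,80,60),10,'ft.png')
E
```

```text
time: 19.18
tcp_pos: [0.5976, -0.0791, 0.07]
orientation: [-0.453, -0.543, -0.452, 0.543]
ft_force: [0.1, -0.4, -0.8]
grip_width: 0.236
t 19.18 tcp [ 0.5976 -0.0791  0.07  ] rotvec [ 0.05  0.03 -0.03] shift before turn [ 0.15 -0.07 -3.42] after turn [ 0.15 -0.07 -3.42] q6 -0.04 grip 0.236 F [ 0.1 -0.4 -0.8]
```

View pics/f.png

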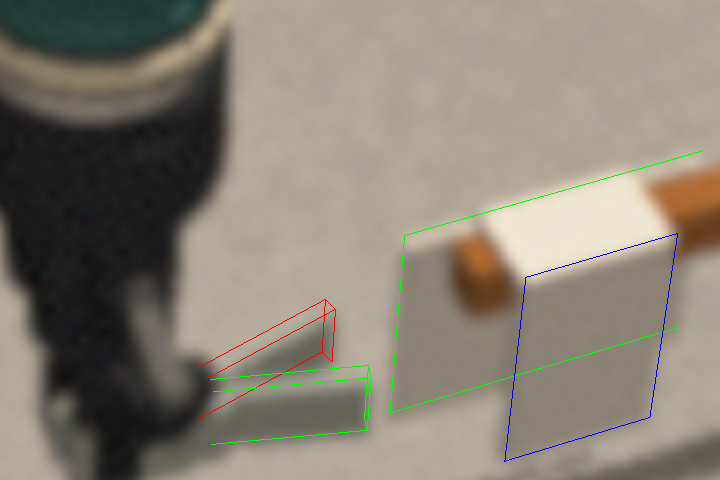

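View pics/ft.png

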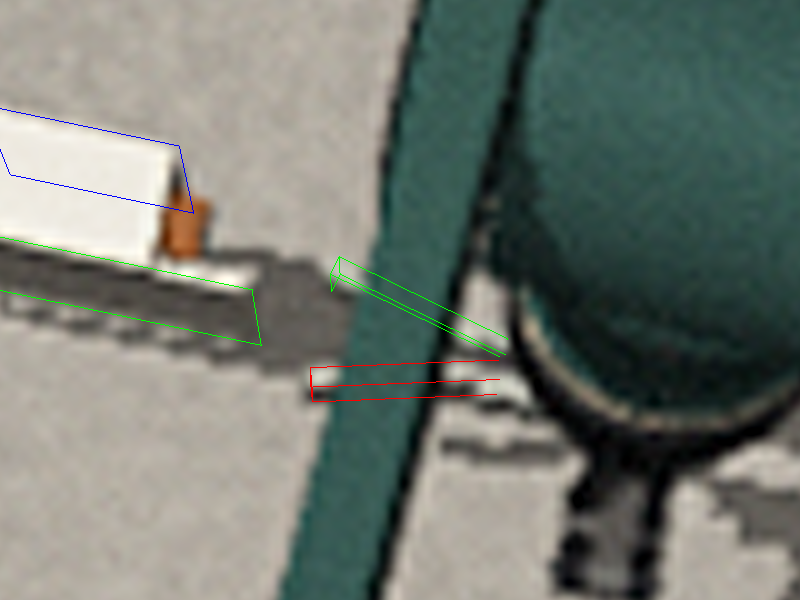

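The overlays match in both views: jaws at scene crop (330,330) and (370,405), card edge at (398,325). I'll advance so the mouth straddles the edge.

```bash
python3 -m creep '[0.1,-0.05,-0.8,0,0,0,1,0,0,-0.8,0,0,0,1,0,0,-0.8,0,0,0,1,0,0,-0.6,0,0,0,1,0,0,-0.4,0,0,0,1,0,0,0,0,0,0,1,0,0,0,0,0,0,1]'
python3 - <<'E'
from ov import *
card,rail,clip=pickle.load(open('poses.pkl','rb'))
p=[.6374,.0663,rail[2]]
plan(T(p,[[-.0135,-.116,.0685]])[0],rail[2])
st=arm.read_state();R=toolR(st);tcp=st['tcp_pos'];z=tcp[2]*1000-5.4
c=cap('scene');L=cliplines(clippose(tcp,R,.0355,0,0),z)+cardlines(p,45)
ov(c,L,(270,185,90,60),8,'g.png');crop(c,290,190,70,55,11,'gr.png')
c=cap('top');ov(c,L,(230,140,80,60),10,'gt.png')
E
```

```text
time: 20.15
tcp_pos: [0.603, -0.0461, 0.0688]
orientation: [-0.452, -0.543, -0.452, 0.544]
ft_force: [-0.2, -0.1, -0.7]
grip_width: 0.235
t 20.15 tcp [ 0.603  -0.0461  0.0688] rotvec [-0.01  0.02 -0.  ] shift before turn [ 0.03 -0.01 -0.07] after turn [ 0.03 -0.01 -0.07] q6 0.01 grip 0.235 F [-0.2 -0.1 -0.7]
```

View pics/g.png

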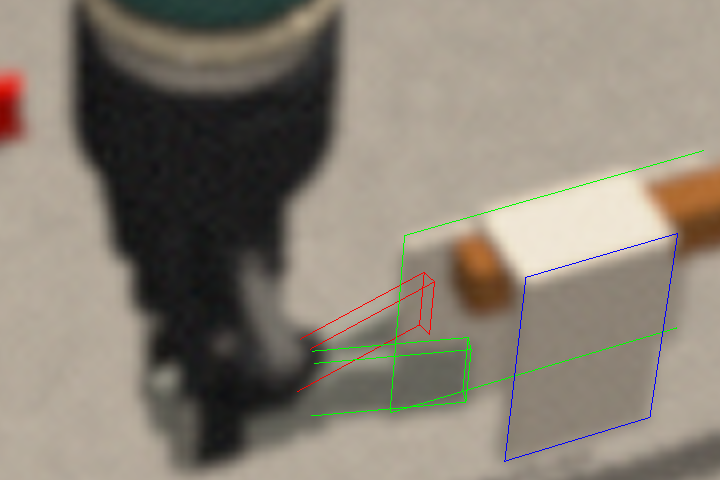

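View pics/gr.png

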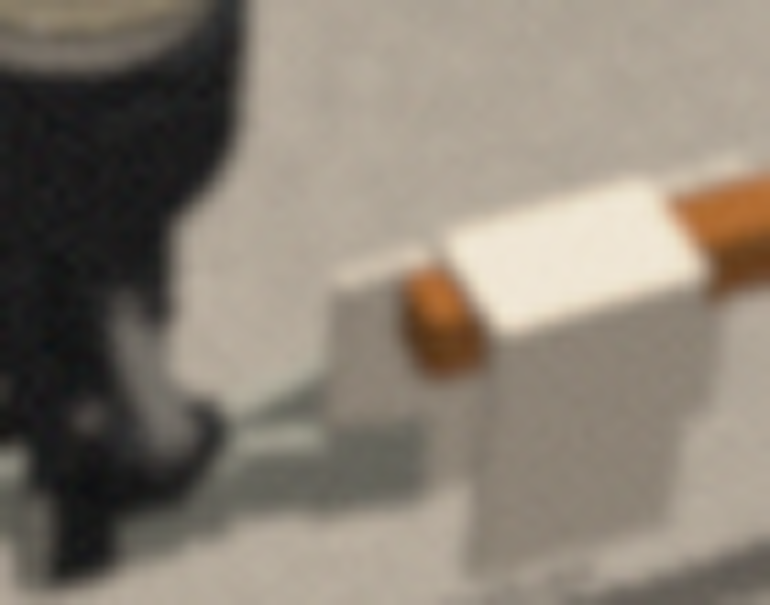

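View pics/gt.png

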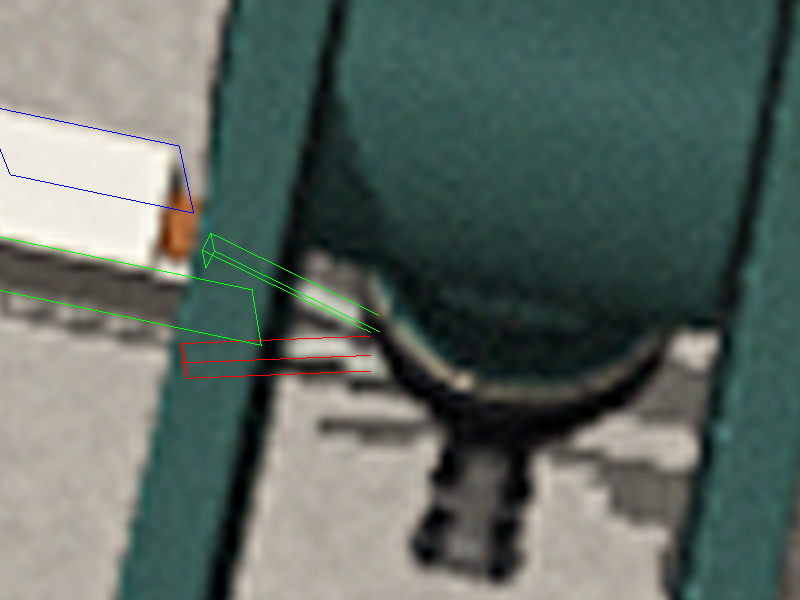

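The far jaw is hidden behind the leaf and the near jaw is in front, with the card edge at crop (330,350) inside the mouth and no contact force. I'll go 2 mm deeper, then do a final check.

```bash
python3 -m creep '[0,0,-0.15,0,0,0,1,0,0,0,0,0,0,1,0,0,0,0,0,0,1,0,0,0,0,0,0,1]'
python3 - <<'E'
from ov import *
card,rail,clip=pickle.load(open('poses.pkl','rb'))
p=[.6374,.0663,rail[2]]
st=arm.read_state();print(st['tcp_pos'],st['ft_force'].round(2),st['grip_width'],st['joint_velocities'].round(3))
h=clippose(st['tcp_pos'],toolR(st),.0355,0,0)
print('hinge in card frame',Ro.from_euler('z',-p[2]).apply(np.r_[np.array(h[:2])-p[:2],0]).round(4), np.degrees(h[2]-p[2]))
c=cap('scene');crop(c,290,190,70,55,11,'h.png')
ov(c,cardlines(p,45),(290,190,70,55),11,'h2.png')
E
```

```text
time: 20.75
tcp_pos: [0.6033, -0.0444, 0.0688]
orientation: [-0.452, -0.543, -0.452, 0.543]
ft_force: [-0.8, 0.8, -0.5]
grip_width: 0.235
[ 0.60331904 -0.04443239  0.06878924] [-0.78  0.8  -0.54] 0.23463102235486996 [ 0.001 -0.001  0.001  0.    -0.002  0.   ]
hinge in card frame [-0.0134 -0.0796  0.    ] 89.9964273230184
```

View pics/h2.png

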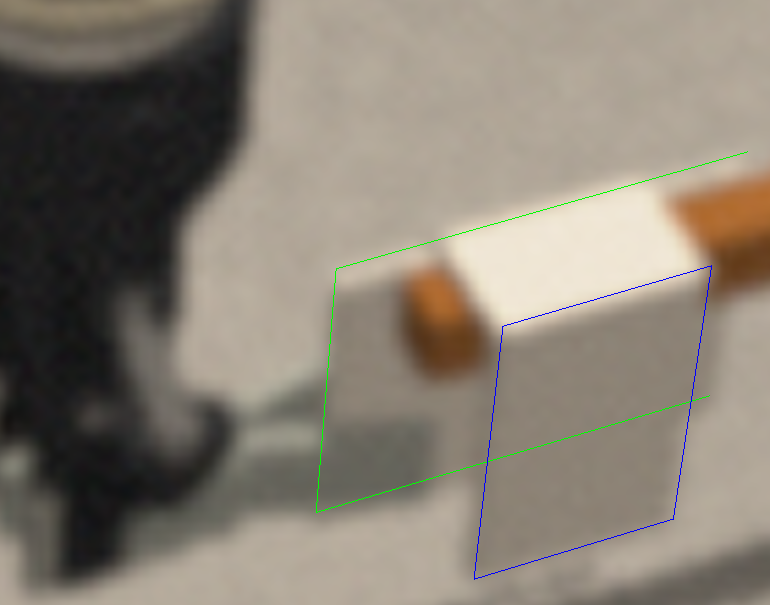

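The card has not moved, the edge (330,390) is inside the open mouth, and the arm is at rest. I'm handing the job in.

```bash
python3 -c "
from cell import arm
arm.finish_job()"
```

```text
the job is handed in; nothing more can be done
```

I hung the card holder on the rail, let go of it, and handed the job in with the small steel clip held wide open around the card's overhanging edge. It took about 21 s of the 48 s.

- **Card:** it looks level on the rail, wide leaf on the robot's side. The leaf's side edge sticks out about 16 mm past the rail's free end. In the last picture it had not moved since I let go.
- **Clip:** it is gripped by the handles with 45 N, its mid height at about z = 75 mm, below the rail's underside at 105 mm. The edge is about 19 mm inside the jaw tips and roughly centred, with an estimated 5–6 mm free on each side. The last wrist force reading was about 1 N, which is just noise, so nothing shows the clip pressing on the card.

Some readings did not quite agree:
- **Camera against arm:** the camera fits came out 1.5–2 mm short in x compared with the arm, so I corrected for that.
- **Opening:** the grip opening read about 20 mm where fully squeezed handles should give 22 mm. The tips measured about 23 mm apart in the top view, against 25 mm nominal. I put both down to measuring error; the jaws look fully open in the pictures.
- **Hidden jaw:** the robot-side jaw was out of sight at the end, behind the card in the scene view and under the arm in the top view. I placed it from the fitted clip model, which matched earlier pictures to about a pixel.

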